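# Load the parts dryer with pipe saddles

## Task

Load the small parts dryer on the workshop bench: first shut the damper lever fully against its front stop (towards the robot). Then, with the damper shut and in any order, hang every pipe saddle upright astride the bar between the rail's posts and seat the cover plate flush on the blower's two dowel pins. Finally set the damper lever to 60 degrees open, counted from shut, and leave the spray can, screwdriver and cardboard bin where they are.

Things in the scene. Friction and masses are not known exactly. Their poses are not given: they have to be found in the camera images.
- rail: fixed drying rail: a round steel bar 16 mm in diameter and 400 mm long, level, on two 16 mm posts (145 mm high) with small feet 70 x 50 mm. Origin on the table under the middle of the bar; y runs along the bar; the posts stand at y = +190 and -190 mm. The bar's axis is 150 mm above the table.
- bar_mid (a point): middle of the bar, on its axis (150 mm above the table); axes as for the rail, y along the bar.
- blower: fixed green blower box, 140 (x) x 270 (y) mm, top 70 mm above the table (66 mm outside the raised seat). Origin at the table under its middle; its x points away from the robot, y to the robot's left. On top: the seat for the cover at y = +45 mm, the damper lever at y = -85 mm.
- seat (a point): centre of the flat raised seat (100 x 140 mm around the filter opening) on top of the blower box, at the height of its surface (70 mm above the table). Axes as for the blower. Two steel dowel pins, 10 mm in diameter, 17 mm high, the top 4 mm tapered to 5 mm, stand on the seat at y = +40 and -40 mm from this point.
- lever_hinge (a point): axis of the damper lever, 80 mm above the table; it runs along the blower's y.
- lever (a joint): angle of the damper lever in rad: 0 = shut, against its front stop, leaning 45 degrees towards the robot (blower's -x); it grows as the top moves away from the robot (+x); pi/4 = upright; stops at 0 and at pi/2. It stays where it is left (friction 0.18 N m, about 2 N at its grip). A quadrant beside it has a white tick every 15 degrees, from shut.
- lever_grip (a point): centre of the lever's black grip, a cross cylinder 18 mm in diameter and 26 mm long along the blower's y, 85 mm from the hinge axis, on a 10 mm round rod. Pinched by its two end faces it can turn between the fingers.
- cover: loose aluminium cover plate, 70 (x) x 120 (y) x 8 mm, about 0.35 kg, lying flat, handle up. Origin at the centre of its underside. Two through holes 12 mm in diameter at y = +40 and -40 mm fit the blower's dowel pins, either way round. On its top a bridge handle along y: 14 mm thick (x), 44 mm long (y), its bar from 30 to 42 mm above the underside, on two legs 12 mm thick.
- saddle0: loose pipe saddle (2 to 4 are present, all alike), about 0.2 kg, 80 mm high: inverted U of steel strap 4 mm thick, 40 mm wide (y), arch open along y. Origin at the centre of its underside; z to the crown. Legs upright from z = 5 to 66 mm, 56 mm apart outside, 48 inside (x); 45-degree shoulders, flat crown. Two 5 mm foot plates reach x = +-48 mm, y = +-32 mm.
- saddle0_crown (a point): middle of the underside of saddle0's crown, 76 mm above its feet; rests on the top of the bar when hung.
- saddle1: loose pipe saddle (2 to 4 are present, all alike), about 0.2 kg, 80 mm high: inverted U of steel strap 4 mm thick, 40 mm wide (y), arch open along y. Origin at the centre of its underside; z to the crown. Legs upright from z = 5 to 66 mm, 56 mm apart outside, 48 inside (x); 45-degree shoulders, flat crown. Two 5 mm foot plates reach x = +-48 mm, y = +-32 mm.
- saddle1_crown (a point): middle of the underside of saddle1's crown, 76 mm above its feet; rests on the top of the bar when hung.
- saddle2: loose pipe saddle (2 to 4 are present, all alike), about 0.2 kg, 80 mm high: inverted U of steel strap 4 mm thick, 40 mm wide (y), arch open along y. Origin at the centre of its underside; z to the crown. Legs upright from z = 5 to 66 mm, 56 mm apart outside, 48 inside (x); 45-degree shoulders, flat crown. Two 5 mm foot plates reach x = +-48 mm, y = +-32 mm.
- saddle2_crown (a point): middle of the underside of saddle2's crown, 76 mm above its feet; rests on the top of the bar when hung.
- saddle3: loose pipe saddle (2 to 4 are present, all alike), about 0.2 kg, 80 mm high: inverted U of steel strap 4 mm thick, 40 mm wide (y), arch open along y. Origin at the centre of its underside; z to the crown. Legs upright from z = 5 to 66 mm, 56 mm apart outside, 48 inside (x); 45-degree shoulders, flat crown. Two 5 mm foot plates reach x = +-48 mm, y = +-32 mm.
- saddle3_crown (a point): middle of the underside of saddle3's crown, 76 mm above its feet; rests on the top of the bar when hung.
- spray: bystander: white spray can, 56 mm in diameter, 170 mm high, origin at its base; leave alone
- driver: bystander: wooden-handled screwdriver lying behind the rail; leave alone
- boltbin: bystander: open cardboard bin 100 x 130 x 50 mm, origin at its base; leave alone
There are look-alikes about, which are no part of the job. Leave any blue look-alike of the saddle0 alone. Leave any green look-alike of the saddle2 alone.

How it is judged:
By the outcome, as a careful person would: the job done as asked, in the order asked, and still so for the second after the job is handed in, with the robot touching nothing.
Of saddle0, saddle1, saddle2, saddle3 only 2 to 4 are there at a start; the rules pass over those that are not, and their reading is None.
At some moment in a run one of cover, saddle0, saddle1, saddle2, saddle3 may be knocked a few centimetres aside while the robot is not near it.
It also fails if it takes over 210 s, if anything falls off the work surface, if the arm or the gripper's body presses on something with over 40 N, if the wrist force passes 120 N, or if a joint passes its speed limit or range.

## Robot

A 6-joint arm with a two-finger parallel gripper is mounted at the origin on the work surface. World frame = base frame: x ahead of the robot, y to its left, z up, the work surface at z = 0. Lengths are in mm, angles in rad, forces in N, time in s.
With the tool pointing down it reaches from about 400 to 925 mm from the base axis. Payload 12.5 kg.
Tool frame: the origin (TCP) lies at the centre of the arm's flange, where the gripper is bolted on; the fingertips stand 190 mm ahead of it and the grasp point (between the pads) lies env.grip_point_offset ahead of it (env.grip_point_offset is the distance from the TCP to the grasp point, in mm); z points along the fingers, x is the direction in which the jaws open and shut, and the axes are right-handed (so a half turn about z gives the same grasp; the last joint's range is limited). The gripper opens to 95 mm and grips with 3 to 60 N. Pads are 20 mm wide; open, the fingers measure 119 mm over their backs; the gripper's body (75 mm by 180 mm) begins 59 mm behind the grasp point.
Start: joints at [-1.376, 0.491, 1.559, -0, 1.092, -0.106], TCP at [185.197, -596.931, 404.761] pointing down, gripper open.
Joint ranges: [-3.1, 3.1], [-0.84, 2.19], [0.05, 2.79], [-1.13, 4.28], [0.06, 2.93], [-2.69, 2.69]. Speed limits (rad/s): [2.22, 2.22, 2.79, 3.14, 3.14, 3.14].

## Interface

Orientations are given as [roll, pitch, yaw] about the fixed x, y, z axes, in that order (R = Rz(yaw) Ry(pitch) Rx(roll)).
In Python, from cell import state, read_camera, camera_model, job_done, env gives the robot as it stands.
- The arm moves only by the tool arm_command, never from a script. Its argument "steps" is a list of rows, each a list of 6 numbers: the shift along the tool's x, y, z in cm, then the turn, a rotation vector about the tool's x, y, z in degrees. In form: [[dx, dy, dz, rx, ry, rz], ...]. A call has 1 to 12 rows; each row is the pose to reach, as a shift and turn from the pose commanded when the call began, along the tool's axes at that moment; what a row does not reach only later rows make up. A row lasts 1/12 s, in which the tool goes at most 41.7 mm and 7.16 degrees, less where a joint would pass 70% of its speed; a pose out of reach is approached as far as the arm can. A call with a gripper value outside its range is refused whole. "jaw" is the finger opening in cm, from 0 to 9.51, set as the call begins (left out, the last holds). The fingers move at their own pace and stop on an object; the grip force is fixed at half the most. Time passes only in rows, so rows that repeat a pose let the fingers close. It gives the time, the measured TCP pose, the force and the opening at its end, in the units of the state.
- state(): the state, without advancing time (a new reading comes with each control period).
- read_camera(name): name is "scene" or "top" or "wrist"; returns the picture (480x640x3 uint8, red, green, blue); there is no depth.
- camera_model(name): a dict with "K" (3x3 intrinsics, pixels), "xyz" and "rotation" of the camera in the world. Camera axes: x right, y up, looking along -z (the intrinsics and any distortion apply to the point x, -y, -z); pixel columns grow to the right and rows downward; lengths in mm; the calibration is good to about 2 mm. A picture is of the moment at which its call begins: read the wrist's pose just before it. camera_model takes no time and is no camera call; for the wrist camera it gives the pose at the moment of the call.
- job_done(): hands the job in, once; it reports no verdict.
The state is a dict: "t": time; "joints": joint angles; "qvel": joint speeds; "tau": joint torques, N m; "eef_pos": TCP position; "tcp_rot": TCP orientation; "ft_force": force on the tool from outside, world axes, zero at the start; "moment": the same for the moment, N m; "opening": opening from 0.0 (shut) to 1.0 (fully open).
Only numpy, scipy, OpenCV 4.12 (cv2) and the standard library are available. Lean on these libraries where they do the work, as an engineer would, in place of code of your own. Each camera call takes 0.05 s, during which the arm holds its last target. There are 200 camera calls.

## Working session

There is one attempt and no reset: what is moved stays moved. The work goes in short steps, Python scripts to look and compute and a tool call to move; the robot and the scene stay as the last step left them, time stands still between calls to the robot, and variables do not carry over. Pictures are saved under pics/ and viewed, about 12 in all and at most 16, crops included, and the job is handed in when it is done.

Besides the shell and the picture viewer there is one more tool, called as name([rows], argument=value, ...), one row to a line, values as JSON. arm_command: Moves the arm, as the interface text tells. Its arguments: {"type":"object","properties":{"steps":{"type":"array"},"jaw":{"type":"number"}},"required":["steps"]}

```bash
ls; mkdir -p pics
cat > h.py <<'E'
import numpy as np, cv2
from scipy.spatial.transform import Rotation as Rn
from cell import state, read_camera, camera_model, job_done, env
def shot(cam,name=None):
    m=camera_model(cam); im=read_camera(cam)
    if name: cv2.imwrite(f'pics/{name}.png',im[:,:,::-1])
    return im,m
def rot(m):
    R=np.array(m['rotation'],float)
    return R if R.shape==(3,3) else Rn.from_euler('xyz',R).as_matrix()
def ray(m,u,v):
    K=np.array(m['K']); d=np.linalg.inv(K)@[u,v,1]
    return np.array(m['xyz'],float), rot(m)@[d[0],-d[1],-d[2]]
def onz(m,u,v,z):
    o,d=ray(m,u,v); return o+d*(z-o[2])/d[2]
def proj(m,p):
    q=rot(m).T@(np.array(p,float)-m['xyz']); K=np.array(m['K']); a=K@[q[0],-q[1],-q[2]]; return a[:2]/a[2]
E
python3 - <<'E'
from h import *
for c in ['scene','top','wrist']:
    im,m=shot(c,c+'0'); print(c,m)
print(state(),env.grip_point_offset)
E
```

```text
pics
scene {'K': array([[511.32861215,   0.        , 313.83105243],
       [  0.        , 511.32861215, 240.93755869],
       [  0.        ,   0.        ,   1.        ]]), 'xyz': array([1281.10925546,  639.96016799,  845.39325349]), 'rotation': array([ 0.95503655, -0.01199589,  2.37040632])}
top {'K': array([[616.32636964,   0.        , 323.94964145],
       [  0.        , 616.32636964, 236.58303051],
       [  0.        ,   0.        ,   1.        ]]), 'xyz': array([ 385.09652398, -107.12215352, 1428.6316936 ]), 'rotation': array([ 0.10115517, -0.01288459, -1.58531566])}
wrist {'K': array([[405.51725981,   0.        , 308.84060854],
       [  0.        , 405.51725981, 243.91288144],
       [  0.        ,   0.        ,   1.        ]]), 'xyz': array([ 262.3021806 , -574.41589608,  384.66807081]), 'rotation': array([-0.28689102,  0.00155319, -1.26912423])}
{'t': 0.15, 'joints': array([-1.37557659e+00,  4.91417729e-01,  1.55930266e+00,  3.46192018e-05,
        1.09168976e+00, -1.05598191e-01]), 'qvel': array([ 4.99644970e-04, -2.90471552e-03,  4.72150717e-04, -7.38710943e-04,
        7.16588316e-05,  8.13607846e-05]), 'tau': array([ 2.25200871e-03, -6.12896276e+01, -2.58277380e+01,  6.93264487e-02,
        4.73700638e-02, -8.50438005e-05]), 'eef_pos': array([ 185.21052162, -596.91047665,  404.30035476]), 'tcp_rot': array([-3.14147595e+00,  8.09705538e-04, -1.26999432e+00]), 'ft_force': array([-0.14812162, -0.32080869,  0.16097187]), 'moment': array([ 0.05361706, -0.00503697, -0.03853401]), 'opening': 0.9992176666553538} 171.3
```

View pics/top0.png

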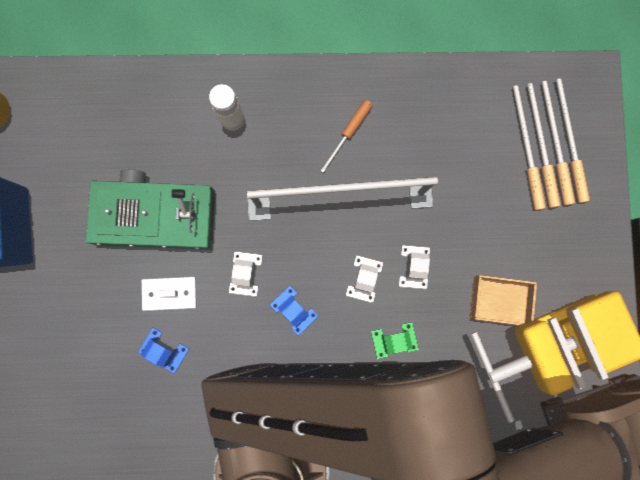

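View pics/scene0.png

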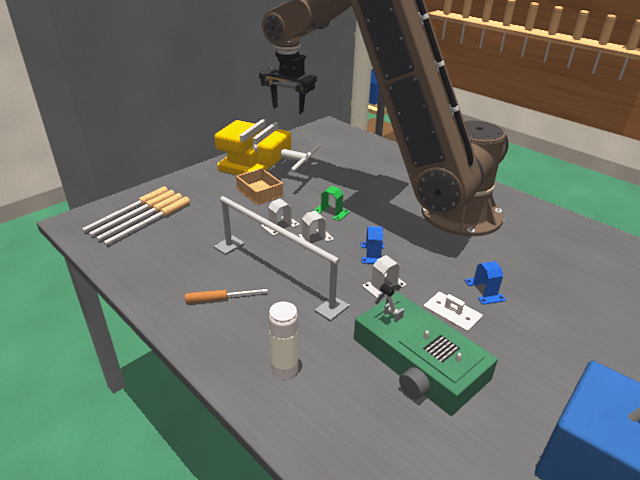

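The top view shows three grey saddles at about (245,273), (366,279) and (416,267), and the cover at (168,294). The blower is at (150,214) with the lever grip at (178,194), leaning back. The rail bar runs from (250,194) to (437,181). The scene view agrees. The blue and green saddles are look-alikes.

Run:
```python
from h import *
im=cv2.imread('pics/top0.png'); m=camera_model('top'); hsv=cv2.cvtColor(im,cv2.COLOR_BGR2HSV)
roi=np.zeros(im.shape[:2],np.uint8); roi[235:330,130:450]=1
w=((hsv[...,2]>135)&(hsv[...,1]<50)).astype(np.uint8)*roi
w=cv2.morphologyEx(w,cv2.MORPH_CLOSE,np.ones((9,9)))
for c in cv2.findContours(w,0,2)[0]:
    if cv2.contourArea(c)<300: continue
    r=cv2.boxPoints(cv2.minAreaRect(c)); P=np.array([onz(m,u,v,5)[:2] for u,v in r])
    a,b=P[1]-P[0],P[2]-P[1]; n=np.linalg.norm
    L=a if n(a)>n(b) else b
    print('white',P.mean(0).round(1),'sides',n(a).round(),n(b).round(),'long axis deg',np.degrees(np.arctan2(L[1],L[0])).round(1))
g=((hsv[...,0]>60)&(hsv[...,0]<95)&(hsv[...,1]>90)).astype(np.uint8); g[:100]=0; g[260:]=0; g[:,230:]=0; g=cv2.morphologyEx(g,cv2.MORPH_CLOSE,np.ones((15,15)))
c=max(cv2.findContours(g,0,2)[0],key=cv2.contourArea); r=cv2.boxPoints(cv2.minAreaRect(c)); print('blower px',r.round(1).tolist())
P=np.array([onz(m,u,v,66)[:2] for u,v in r]); print(P.round(1).tolist(),P.mean(0))
for n_,(u,v),z in [('barL',(250,194.5),150),('barR',(437,181.5),150),('pinL',(107,212),80),('pinR',(147,212),80),('grip',(178,194),140),('hinge',(186,214),80),('spray',(223,97),170)]: print(n_,onz(m,u,v,z).round(1))
cv2.imwrite('pics/c1.png',cv2.resize(im[170:310,80:280],None,fx=4,fy=4,interpolation=3))
```

```text
white [412.8 220.7] sides 152.0 96.0 long axis deg -86.7
white [ 430.8 -219.1] sides 101.0 70.0 long axis deg -16.0
white [447.1  59.8] sides 100.0 78.0 long axis deg -7.5
white [ 456.8 -335.6] sides 100.0 71.0 long axis deg -6.3
blower px [[86.5999984741211, 242.39999389648438], [88.69999694824219, 180.89999389648438], [210.3000030517578, 185.10000610351562], [208.1999969482422, 246.60000610351562]]
[[517.1, 397.8], [654.9, 396.5], [642.2, 125.8], [504.3, 129.8]] [579.61327589 262.45046591]
barL [605.4  28.3 150. ]
barR [ 628.3 -365.7  150. ]
pinL [582.3 349.7  80. ]
pinR [581.2 262.1  80. ]
grip [610. 181. 140.]
hinge [575.7 176.5  80. ]
spray [809.5  82.2 170. ]
```

View pics/c1.png

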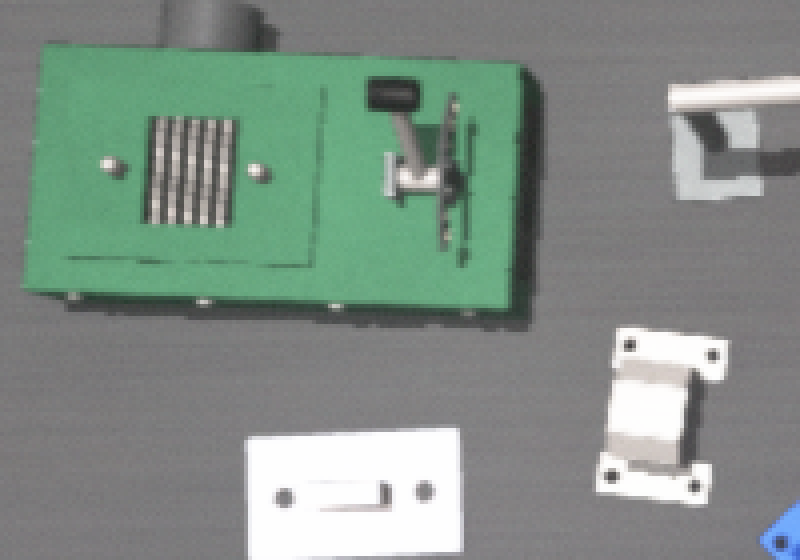

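arm_command([
  [-34,-30.2,0,0,0,0],
  [-34,-30.2,0,0,0,0],
  [-34,-30.2,0,0,0,0],
  [-34,-30.2,0,0,0,0],
  [-34,-30.2,0,0,0,0],
  [-34,-30.2,0,0,0,0],
  [-34,-30.2,0,0,0,0],
  [-34,-30.2,0,0,0,0],
  [-34,-30.2,0,0,0,0],
  [-34,-30.2,0,0,0,0],
  [-34,-30.2,0,0,0,0],
  [-34,-30.2,0,0,0,0],
])

```text
t: 1.15
eef_pos: [374.1, -178.0, 404.8]
tcp_rot: [-3.141, 0.001, -1.265]
ft_force: [-0.2, -0.1, 0.2]
opening: 1.0
```

arm_command([
  [-34,-30.2,0,0,0,20],
  [-34,-30.2,0,0,0,20],
  [-34,-30.2,0,0,0,20],
  [-34,-30.2,0,0,0,20],
  [-34,-30.2,0,0,0,20],
  [-34,-30.2,0,0,0,20],
  [-34,-30.2,0,0,0,20],
  [-34,-30.2,0,0,0,20],
  [-34,-30.2,0,0,0,20],
  [-34,-30.2,0,0,0,20],
  [-34,-30.2,0,0,0,20],
  [-34,-30.2,0,0,0,20],
])

```text
t: 2.15
eef_pos: [561.7, 235.0, 404.2]
tcp_rot: [-3.141, 0.0, -1.617]
ft_force: [-0.1, 0.8, 0.8]
opening: 1.001
```

```bash
cat >> h.py <<'E'
def show(*a):
    s=state(); print('t',round(s['t'],2),'pos',np.round(s['eef_pos'],1),'rpy deg',np.degrees(s['tcp_rot']).round(2),'F',np.round(s['ft_force'],1),'open mm',round(s['opening']*95,1))
def row(x,y,zg,yaw):
    "row to put grasp point at x,y,zg with tool down at yaw deg, from the present pose"
    s=state(); R=Rn.from_euler('xyz',s['tcp_rot']); T=Rn.from_euler('xyz',[np.pi,0,np.radians(yaw)])
    d=R.as_matrix().T@(np.array([x,y,zg+env.grip_point_offset])-s['eef_pos'])
    print('row',(d/10).round(2).tolist(),(R.inv()*T).as_rotvec(degrees=True).round(2).tolist())
E
python3 - <<'E'
from h import *
show(); im,m=shot('wrist','w1'); print(m['xyz'],m['rotation'])
E
```

```text
t 2.15 pos [561.7 235.  404.2] rpy deg [-1.7998e+02  2.0000e-02 -9.2660e+01] F [-0.1  0.8  0.8] open mm 95.1
[642.34868996 230.01040957 384.66311498] [-2.86936899e-01  1.23276179e-03 -1.61630386e+00]
```

View pics/w1.png

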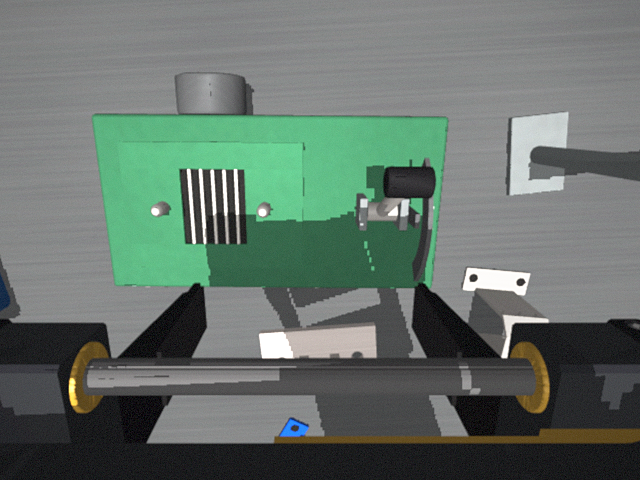

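Run:
```python
from h import *
mt=camera_model('top'); mw=camera_model('wrist')
def tri(a,b):
    (o1,d1),(o2,d2)=ray(mt,*a),ray(mw,*b); A=np.c_[d1,-d2]; s=np.linalg.lstsq(A,o2-o1,rcond=None)[0]
    p,q=o1+s[0]*d1,o2+s[1]*d2; return ((p+q)/2).round(1),np.linalg.norm(p-q).round(1)
im=cv2.imread('pics/w1.png'); hsv=cv2.cvtColor(im,cv2.COLOR_BGR2HSV)
for name,(x0,x1,y0,y1) in {'pinL':(145,178,195,225),'pinR':(250,282,195,225)}.items():
    r=hsv[y0:y1,x0:x1]; w=((r[...,1]<60)&(r[...,2]>60)).astype(np.uint8); ys,xs=np.nonzero(w); print(name,len(xs),xs.mean()+x0,ys.mean()+y0,xs.min()+x0,xs.max()+x0,ys.min()+y0,ys.max()+y0)
g=((hsv[...,0]>60)&(hsv[...,0]<95)&(hsv[...,1]>90)).astype(np.uint8); g[300:]=0; g=cv2.morphologyEx(g,cv2.MORPH_CLOSE,np.ones((15,15)))
c=max(cv2.findContours(g,0,2)[0],key=cv2.contourArea); ap=cv2.approxPolyDP(c,8,True)[:,0]; print(ap.tolist())
for p in ap: print(onz(mw,*p,66).round(1))
print('grip',tri((178.5,193.5),(409,182)))
cv2.imwrite('pics/c2.png',cv2.resize(np.hstack([im[190:230,140:290],im[190:230,340:350]]),None,fx=5,fy=5,interpolation=2))
```

```text
pinL 209 159.41148325358853 208.69856459330143 151 168 201 216
pinR 164 263.3170731707317 209.48170731707316 257 270 202 217
[[92, 116], [116, 285], [180, 285], [181, 299], [209, 285], [435, 295], [445, 117]]
[656.1 393.8  66. ]
[520.1 400.2  66. ]
[517.7 346.2  66. ]
[504.9 347.1  66. ]
[516.7 321.7  66. ]
[499.1 130.8  66. ]
[643.6 129.6  66. ]
grip (array([608.8, 176.6, 154.5]), np.float64(0.7))
```

View pics/c2.png

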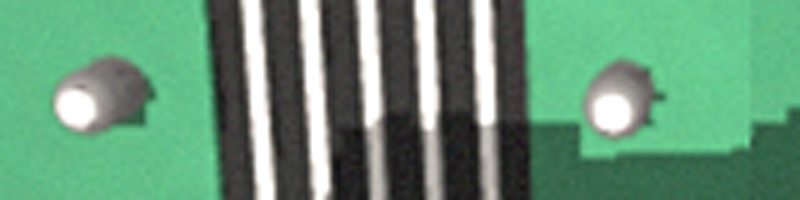

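Run:
```python
from h import *
mt=camera_model('top'); mw=camera_model('wrist')
for m,a,b in [(mw,(155,211.6),(262.4,212.2)),(mt,(108,211.5),(144.4,213.2))]:
    A,B=onz(m,*a,87)[:2],onz(m,*b,87)[:2]; d=A-B; L=np.linalg.norm(d); y=d/L; x=np.array([y[1],-y[0]]); c=(A+B)/2
    h=c-130*y; print('A',A,'B',B,'L',L,'seat',c,'yaw',np.degrees(np.arctan2(x[1],x[0])),'hinge',h)
    g=np.array([608.8,176.6])-h; print('grip rel',g@x,g@y)
    for u in range(0,1): print('shut grip',h-60.1*x,'60deg',h+22*x)
row(608,176,167,-92.7)
row(608,176,159,-92.7)
```

```text
A [585.48253796 349.36440869] B [581.47376938 269.17430606] L 80.29024090997986 seat [583.47815367 309.26935737] yaw -2.8618802673409682 hinge [576.98745308 179.43149384]
grip rel 31.914242344932887 -1.2396107232721665
shut grip [516.96241001 182.43219466] 60deg [598.9600146  178.33306759]
A [582.40112259 345.15856857] B [577.63952348 265.78562948] L 79.51563547916068 seat [580.02032303 305.47209902] yaw -3.4330713215551962 hinge [572.23559139 175.70539315]
grip rel 36.445219875609844 3.0825714846155794
shut grip [512.24344505 179.30433447] 60deg [594.19611084 174.38797702]
row [5.8, -4.84, 6.56] [-0.02, 0.05, 0.09]
row [5.8, -4.84, 7.36] [-0.02, 0.05, 0.09]
```

arm_command([
  [5.8,-4.8,2,0,0,0],
  [5.8,-4.8,2,0,0,0],
  [5.8,-4.8,3,0,0,0],
  [5.8,-4.8,5,0,0,0],
  [5.8,-4.8,7.2,0,0,0],
  [5.8,-4.8,7.2,0,0,0],
  [5.8,-4.8,7.2,0,0,0],
], jaw=6)

```text
t: 2.78
eef_pos: [605.8, 171.0, 332.1]
tcp_rot: [3.139, -0.001, -1.619]
ft_force: [-0.2, -0.6, 1.5]
opening: 0.643
```

arm_command([
  [0,0,0,0,0,0],
  [0,0,0,0,0,0],
  [0,0,0,0,0,0],
  [0,0,0,0,0,0],
  [0,0,0,0,0,0],
  [0,0,0,0,0,0],
  [0,0,0,0,0,0],
  [0,0,0,0,0,0],
], jaw=1.5)

```text
t: 3.45
eef_pos: [605.6, 175.6, 333.6]
tcp_rot: [-3.138, 0.009, -1.619]
ft_force: [3.5, 37.5, -2.1]
opening: 0.271
```

Run:
```python
from h import *
show(); im,m=shot('wrist','w2'); print(m['xyz'],m['rotation'])
```

```text
t 3.45 pos [605.6 175.6 333.6] rpy deg [-179.8     0.51  -92.76] F [ 3.5 37.5 -2.1] open mm 25.8
[686.32057097 170.56812834 314.33200603] [-0.28381823  0.00968774 -1.61819771]
```

View pics/w2.png

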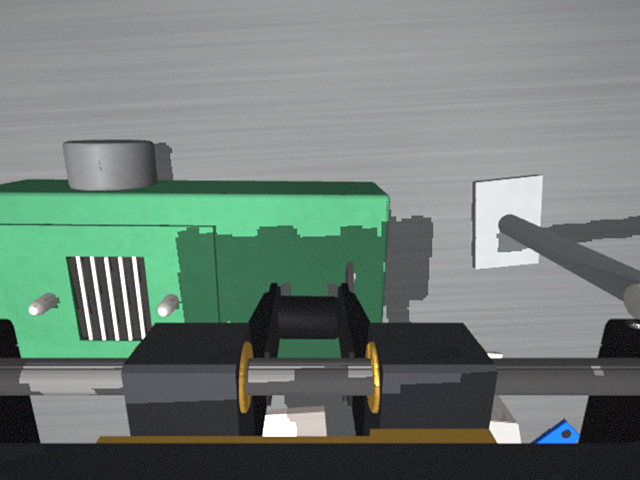

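arm_command([
  [-0.5,0,-0.1,0,0,0],
  [-0.5,1.05,-0.35,0,0,0],
  [-0.5,2.14,-0.56,0,0,0],
  [-0.5,3.25,-0.62,0,0,0],
  [-0.5,4.36,-0.54,0,0,0],
  [-0.5,5.45,-0.31,0,0,0],
  [-0.5,6.5,0.06,0,0,0],
  [-0.5,7.49,0.56,0,0,0],
  [-0.5,8.41,1.18,0,0,0],
  [-0.5,9.19,1.87,0,0,0],
  [-0.5,9.5,2.15,0,0,0],
  [-0.5,9.5,2.15,0,0,0],
])

```text
t: 4.5
eef_pos: [510.1, 182.2, 312.3]
tcp_rot: [-3.141, 0.003, -1.619]
ft_force: [-7.6, 16.2, 8.9]
opening: 0.267
```

arm_command([
  [0,0,0,0,0,0],
  [0,0,0,0,0,0],
])

```text
t: 4.67
eef_pos: [510.3, 182.2, 312.4]
tcp_rot: [-3.141, 0.003, -1.619]
ft_force: [-8.7, 16.4, 9.7]
opening: 0.266
```

arm_command([
  [-0.2,0.1,0.5,0,0,0],
  [-0.2,0.2,0.9,0,0,0],
  [-0.2,0.2,0.9,0,0,0],
  [-0.2,0.2,0.9,0,0,0],
])

```text
t: 5.0
eef_pos: [508.1, 183.1, 303.9]
tcp_rot: [3.14, -0.0, -1.619]
ft_force: [-12.2, 1.1, 20.0]
opening: 0.27
```

Run:
```python
from h import *
a,m=shot('wrist','w3'); b,ms=shot('scene','s3'); 
h=np.array([577,179.4,80]); X=np.array([np.cos(-.05),np.sin(-.05),0])
for t in (0,15,30):
    p=h+85*np.sin(np.radians(t-45))*X+[0,0,85*np.cos(np.radians(t-45))]; print(t,p.round(1),'w',proj(m,p).round(),'s',proj(ms,p).round(1))
print('hinge s',proj(ms,h))
c=cv2.resize(b[240:360,320:480],None,fx=4,fy=4,interpolation=2)
cv2.imwrite('pics/c3.png',np.hstack([c[:,:,::-1]]))
```

```text
0 [517.  182.4 140.1] w [306. 315.] s [415.3 278.1]
15 [534.6 181.5 153.6] w [306. 287.] s [410.8 276.6]
30 [555.  180.5 162.1] w [306. 236.] s [405.  277.5]
hinge s [394.05502897 310.90555616]
```

View pics/c3.png

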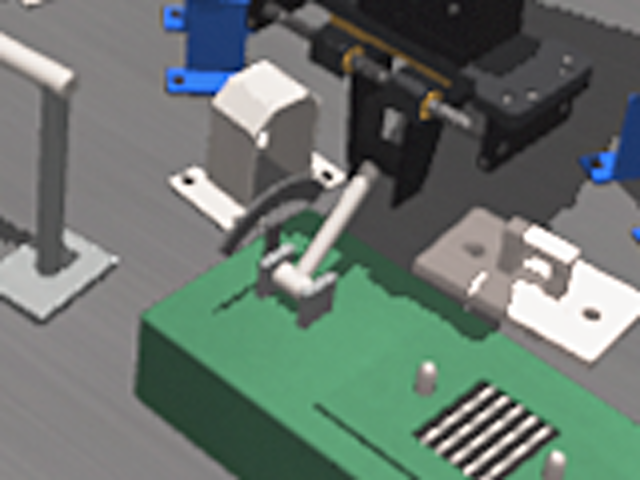

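arm_command([
  [0,0.3,0,0,0,0],
  [0,0.6,0,0,0,0],
  [0,0.8,0,0,0,0],
  [0,0.8,0,0,0,0],
])

```text
t: 5.43
eef_pos: [504.7, 183.0, 303.9]
tcp_rot: [-3.127, 0.002, -1.619]
ft_force: [27.0, -3.2, -6.5]
opening: 0.272
```

arm_command([
  [0,-0.8,-0.1,0,0,0],
  [0,-0.8,-0.1,0,0,0],
  [0,-0.8,-0.1,0,0,0],
])

```text
t: 5.68
eef_pos: [508.5, 183.1, 304.2]
tcp_rot: [3.14, 0.0, -1.619]
ft_force: [-9.3, 3.1, 11.8]
opening: 0.268
```

arm_command([
  [0,0,0,0,0,0],
  [0,0,0,0,0,0],
  [0,0,0,0,0,0],
  [0,0,-3,0,0,0],
  [0,0,-7,0,0,0],
  [0,0,-10,0,0,0],
], jaw=6)

```text
t: 6.18
eef_pos: [509.3, 182.8, 405.3]
tcp_rot: [-3.141, -0.0, -1.619]
ft_force: [1.3, 0.2, -0.7]
opening: 0.611
```

arm_command([
  [9.6,7,-9.6,0,0,-90],
  [9.6,7,-9.6,0,0,-90],
  [9.6,7,-9.6,0,0,-90],
  [9.6,7,-9.6,0,0,-90],
  [9.6,7,-9.6,0,0,-90],
  [9.6,7,-9.6,0,0,-90],
  [9.6,7,-9.6,0,0,-90],
  [9.6,7,-9.6,0,0,-90],
  [9.6,7,-9.6,0,0,-90],
  [9.6,7,-9.6,0,0,-90],
  [9.6,7,-9.6,0,0,-90],
  [9.6,7,-9.6,0,0,-90],
], jaw=9.5)

```text
t: 7.18
eef_pos: [434.6, 90.3, 499.2]
tcp_rot: [3.141, -0.0, -0.113]
ft_force: [-0.4, 0.5, -0.4]
opening: 1.001
```

arm_command([
  [0,0,0,0,0,0],
  [0,0,0,0,0,-6],
  [0,0,0,0,0,-6],
])

```text
t: 7.43
eef_pos: [434.6, 90.3, 499.2]
tcp_rot: [3.141, -0.0, -0.014]
ft_force: [-0.1, -0.0, 0.0]
opening: 0.997
```

Run:
```python
from h import *
show(); print(state()['joints'].round(2)); im,m=shot('wrist','w4'); print(m['xyz'],m['rotation'])
```

```text
t 7.43 pos [434.6  90.3 499.2] rpy deg [179.99  -0.    -0.8 ] F [-0.1 -0.   0. ] open mm 94.7
[ 0.06  0.13  1.83 -0.    1.18  0.07]
[436.23837686 169.28197071 479.6385778 ] [-0.28708132 -0.00048348 -0.01314335]
```

View pics/w4.png

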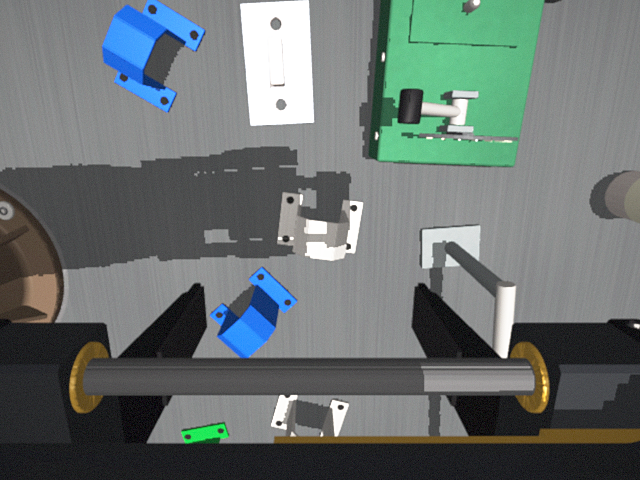

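```bash
cat >> h.py <<'E'
def blob(im,u,v,r=8,dark=True):
    g=cv2.cvtColor(im,cv2.COLOR_RGB2GRAY)[v-r:v+r+1,u-r:u+r+1].astype(float)
    g=cv2.GaussianBlur(g,(3,3),0); lo,hi=g.min(),g.max(); w=np.clip((hi+lo)/2-g,0,None)
    n,l=cv2.connectedComponents((w>0).astype(np.uint8)); k=l[r-2:r+3,r-2:r+3]; k=np.bincount(k[k>0]).argmax(); w=w*(l==k)
    yy,xx=np.mgrid[v-r:v+r+1,u-r:u+r+1]; return (xx*w).sum()/w.sum(),(yy*w).sum()/w.sum()
def saddle(im,m,pts,z=5,r=6):
    "pts: holes near-left(-x,+y), (-x,-y), (+x,+y), (+x,-y)"
    P=np.array([onz(m,*blob(im,*p,r),z)[:2] for p in pts]); c=P.mean(0)
    x=(P[2]+P[3]-P[0]-P[1])/2; y=(P[0]+P[2]-P[1]-P[3])/2
    print('saddle c',c.round(1),'dx,dy',np.linalg.norm(x).round(1),np.linalg.norm(y).round(1),'yaw x',np.degrees(np.arctan2(x[1],x[0])).round(1),'yaw y',np.degrees(np.arctan2(-y[0],y[1])).round(1)); return c
E
python3 - <<'E'
from h import *
im=cv2.imread('pics/w4.png')[:,:,::-1].copy(); m=camera_model('wrist')
c=saddle(im,m,[(290,200),(286,239),(354,208),(349,247)])
a,b=[np.array(onz(m,*blob(im,*p,8),8)[:2]) for p in [(276,24),(281,104)]]
print('cover',a,b,(a+b)/2,np.linalg.norm(a-b),'yaw',np.degrees(np.arctan2(-(a-b)[0],(a-b)[1])))
print('grip shut pred',proj(m,[517,182.4,140]),'hinge',proj(m,[577,179.4,80]),'barL end at',onz(m,505,286,150))
row(c[0],c[1],120,-6); row(c[0],c[1],42,-6)
E
```

```text
saddle c [447.1  55.1] dx,dy 76.0 47.8 yaw x -8.0 yaw y -7.8
cover [403.86336709 271.12272413] [406.22736132 191.06460886] [405.04536421 231.0936665 ] 80.09301024676371 yaw 1.6913656460518762
grip shut pred [409.62284257 105.0620177 ] hinge [458.28330213 110.12300238] barL end at [605.87829534  30.49182725 150.        ]
row [1.31, 3.5, 20.79] [0.01, -0.0, 4.91]
row [1.31, 3.5, 28.59] [0.01, -0.0, 4.91]
```

arm_command([
  [1.3,3.5,4,0,0,6.9],
  [1.3,3.5,8,0,0,6.9],
  [1.3,3.5,12,0,0,6.9],
  [1.3,3.5,16,0,0,6.9],
  [1.3,3.5,20,0,0,6.9],
  [1.3,3.5,23,0,0,6.9],
  [1.3,3.5,25,0,0,6.9],
  [1.3,3.5,27,0,0,6.9],
  [1.3,3.5,28.6,0,0,6.9],
  [1.3,3.5,28.6,0,0,6.9],
])

```text
t: 8.32
eef_pos: [446.9, 55.1, 210.8]
tcp_rot: [3.141, 0.004, -0.14]
ft_force: [-0.4, -0.2, 0.5]
opening: 1.003
```

arm_command([
  [0,0,0,0,0,0],
  [0,0,0,0,0,0],
  [0,0,0,0,0,0],
  [0,0,0,0,0,0],
  [0,0,0,0,0,0],
  [0,0,0,0,0,0],
], jaw=4.8)

```text
t: 8.82
eef_pos: [447.2, 55.2, 213.8]
tcp_rot: [-3.142, -0.001, -0.135]
ft_force: [-0.1, 0.1, -0.8]
opening: 0.635
```

Run:
```python
from h import *
show(); row(610.7,-58.2,222,3.3); row(447,55,222,-8)
```

```text
t 8.82 pos [447.2  55.2 213.8] rpy deg [-1.80e+02 -6.00e-02 -7.74e+00] F [-0.1  0.1 -0.8] open mm 60.3
row [17.75, 9.04, -17.94] [0.0, -0.06, -11.04]
row [0.0, 0.02, -17.95] [-0.0, -0.06, 0.26]
```

arm_command([
  [0,0,0,0,0,0],
  [0,0,0,0,0,0],
  [0,0,0,0,0,0],
  [0,0,0,0,0,0],
])

```text
t: 9.15
eef_pos: [447.1, 55.2, 213.6]
tcp_rot: [3.142, -0.0, -0.135]
ft_force: [0.2, 0.4, 7.2]
opening: 0.586
```

arm_command([
  [0,0,-1,0,0,0],
  [0,0,-3,0,0,0],
  [0,0,-6,0,0,0],
  [0,0,-9,0,0,0],
  [0,0,-12,0,0,0],
  [0,0,-15,0,0,0],
  [0,0,-18,0,0,0],
  [0,0,-18,0,0,0],
])

```text
t: 9.82
eef_pos: [447.4, 55.3, 397.8]
tcp_rot: [-3.141, -0.007, -0.135]
ft_force: [1.3, 0.4, -1.7]
opening: 0.59
```

arm_command([
  [2,1,0,0,0,-2],
  [5,2.5,0,0,0,-4],
  [8,4.2,0,0,0,-6],
  [11,6,0,0,0,-8],
  [14,7.5,0,0,0,-11],
  [16,8.3,0,0,0,-11],
  [17.7,9,0,0,0,-11],
  [17.7,9,0,0,0,-11],
  [17.7,9,0,0,0,-11],
])

```text
t: 10.57
eef_pos: [610.5, -58.1, 391.5]
tcp_rot: [-3.141, 0.002, 0.056]
ft_force: [-0.3, 0.2, -2.7]
opening: 0.585
```

Run:
```python
from h import *
show(); row(610.7,-58.2,124,3.3); im,m=shot('wrist','w5')
for y in (190,100,0,-50): print(y, proj(m,np.array([617,-168,150])+y*np.array([-.0576,.998,0])).round(1))
```

```text
t 10.57 pos [610.5 -58.1 391.5] rpy deg [-1.7997e+02  1.4000e-01  3.2300e+00] F [-0.3  0.2 -2.7] open mm 55.6
row [0.04, 0.01, 9.62] [-0.03, 0.14, -0.07]
190 [309.  122.7]
100 [309.  282.6]
0 [309.1 424.5]
-50 [309.1 484.8]
```

View pics/w5.png

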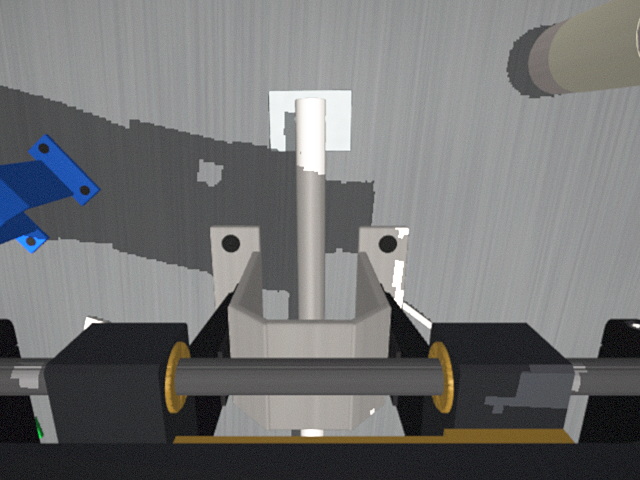

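arm_command([
  [0,0,2.5,0,0,0],
  [0,0,5,0,0,0],
  [0,0,7,0,0,0],
  [0,0,8.5,0,0,0],
  [0,0,9.2,0,0,0],
  [0,0,9.5,0,0,0],
  [0,0,9.6,0,0,0],
  [0,0,9.6,0,0,0],
])

```text
t: 11.28
eef_pos: [610.4, -57.5, 297.9]
tcp_rot: [3.141, -0.001, 0.057]
ft_force: [0.4, 1.2, -2.7]
opening: 0.591
```

arm_command([
  [0,0,0,0,0,0],
  [0,0,0,0,0,0],
  [0,0,0,0,0,0],
  [0,0,0,0,0,0],
  [0,0,0,0,0,0],
  [0,0,0,0,0,0],
], jaw=9.5)

```text
t: 11.78
eef_pos: [610.5, -57.8, 297.4]
tcp_rot: [3.141, -0.0, 0.057]
ft_force: [-0.1, 0.6, 1.2]
opening: 0.948
```

Run:
```python
from h import *
show(); row(440,-310,280,-6)
```

```text
t 11.78 pos [610.5 -57.8 297.4] rpy deg [ 1.7999e+02 -2.0000e-02  3.2700e+00] F [-0.1  0.6  1.2] open mm 90.0
row [-18.45, 24.21, -15.39] [0.01, -0.02, 9.27]
```

arm_command([
  [0,0,-3,0,0,0],
  [0,0,-7,0,0,0],
  [0,0,-11,0,0,0],
  [0,0,-14,0,0,0],
  [0,0,-15.4,0,0,0],
])

```text
t: 12.2
eef_pos: [610.3, -57.7, 455.9]
tcp_rot: [3.14, -0.006, 0.057]
ft_force: [-0.1, 0.9, -0.4]
opening: 0.998
```

arm_command([
  [-18.4,24.2,0,0,0,9.3],
  [-18.4,24.2,0,0,0,9.3],
  [-18.4,24.2,0,0,0,9.3],
  [-18.4,24.2,0,0,0,9.3],
  [-18.4,24.2,0,0,0,9.3],
  [-18.4,24.2,0,0,0,9.3],
  [-18.4,24.2,0,0,0,9.3],
  [-18.4,24.2,0,0,0,9.3],
  [-18.4,24.2,0,0,0,9.3],
  [-18.4,24.2,0,0,0,9.3],
  [-18.4,24.2,0,0,0,9.3],
])

```text
t: 13.12
eef_pos: [441.1, -309.1, 451.2]
tcp_rot: [-3.141, -0.0, -0.105]
ft_force: [0.4, 0.6, 0.2]
opening: 0.996
```

Run:
```python
from h import *
show(); im,m=shot('wrist','w6')
```

```text
t 13.12 pos [ 441.1 -309.1  451.2] rpy deg [-1.7999e+02 -1.0000e-02 -5.9900e+00] F [0.4 0.6 0.2] open mm 94.7
```

View pics/w6.png

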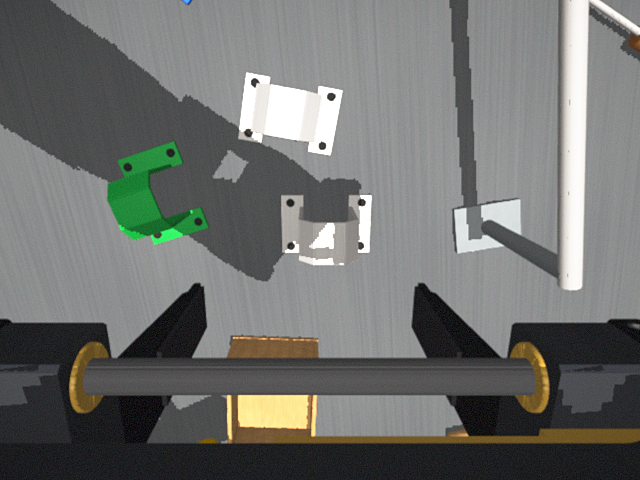

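Run:
```python
from h import *
im=cv2.imread('pics/w6.png')[:,:,::-1].copy(); m=camera_model('wrist')
b=saddle(im,m,[(255,83),(249,133),(331,97),(323,147)])
c=saddle(im,m,[(290,203),(290,246),(362,203),(362,246)])
row(*b,42,-16); row(*c,42,-6)
e=onz(m,570,287,150);print('bar end',e, 'pred',np.array([617,-168,150])-200*np.array([-.0576,.998,0]))
```

```text
saddle c [ 431.1 -219. ] dx,dy 76.6 48.6 yaw x -15.6 yaw y -15.8
saddle c [ 457.1 -335.1] dx,dy 75.9 47.8 yaw x -5.7 yaw y -5.9
row [-1.94, -8.84, 23.79] [-0.01, -0.0, 10.05]
row [1.85, 2.45, 23.79] [-0.01, -0.01, 0.05]
bar end [ 632.45684023 -366.51468164  150.        ] pred [ 628.52 -367.6   150.  ]
```

arm_command([
  [1.8,2.4,3,0,0,0],
  [1.8,2.4,7,0,0,0],
  [1.8,2.4,11,0,0,0],
  [1.8,2.4,15,0,0,0],
  [1.8,2.4,18,0,0,0],
  [1.8,2.4,21,0,0,0],
  [1.8,2.4,23,0,0,0],
  [1.8,2.4,23.8,0,0,0],
  [1.8,2.4,23.8,0,0,0],
])

```text
t: 13.92
eef_pos: [456.6, -334.7, 211.7]
tcp_rot: [-3.14, 0.002, -0.104]
ft_force: [-0.5, 1.2, 0.8]
opening: 1.001
```

arm_command([
  [0,0,0,0,0,0],
  [0,0,0,0,0,0],
  [0,0,0,0,0,0],
  [0,0,0,0,0,0],
  [0,0,0,0,0,0],
  [0,0,0,0,0,0],
  [0,0,0,0,0,0],
  [0,0,0,0,0,0],
  [0,0,0,0,0,0],
], jaw=4.8)

```text
t: 14.67
eef_pos: [456.0, -335.7, 213.6]
tcp_rot: [3.141, -0.0, -0.105]
ft_force: [0.1, 0.5, 5.1]
opening: 0.586
```

arm_command([
  [0,0,-1,0,0,0],
  [0,0,-3,0,0,0],
  [0,0,-6,0,0,0],
  [0,0,-9,0,0,0],
  [0,0,-12,0,0,0],
  [0,0,-15,0,0,0],
  [0,0,-18,0,0,0],
  [0,0,-18,0,0,0],
  [0,0,-18,0,0,0],
])

```text
t: 15.42
eef_pos: [455.7, -335.4, 394.8]
tcp_rot: [3.14, -0.002, -0.105]
ft_force: [0.9, 1.0, -2.4]
opening: 0.591
```

Run:
```python
from h import *
show(); row(624.6,-278,222,3.7)
```

```text
t 15.42 pos [ 455.7 -335.4  394.8] rpy deg [ 1.799e+02 -1.300e-01 -6.020e+00] F [ 0.9  1.  -2.4] open mm 56.2
row [16.19, -7.48, 0.18] [0.11, -0.12, -9.72]
```

arm_command([
  [2,-1,0,0,0,-2],
  [5,-2.3,0,0,0,-4],
  [8,-3.7,0,0,0,-6],
  [11,-5,0,0,0,-8],
  [14,-6.5,0,0,0,-9.7],
  [16.2,-7.5,0,0,0,-9.7],
  [16.2,-7.5,0,0,0,-9.7],
  [16.2,-7.5,0,0,0,-9.7],
  [16.2,-7.5,0,0,0,-9.7],
])

```text
t: 16.17
eef_pos: [624.5, -278.1, 391.6]
tcp_rot: [-3.14, 0.003, 0.064]
ft_force: [-0.6, -0.8, -2.5]
opening: 0.583
```

Run:
```python
from h import *
show(); im,m=shot('wrist','w7')
# bar edges along rows 100..300: bright run near column 310
g=cv2.cvtColor(im,cv2.COLOR_RGB2GRAY)
for r in range(80,320,40):
    d=g[r,260:360].astype(int); k=np.flatnonzero(d>170); print(r,(k.min()+260,k.max()+260,len(k)) if len(k) else None, onz(m,(k.min()+k.max())/2+260,r,150).round(1) if len(k) else '')
```

```text
t 16.17 pos [ 624.5 -278.1  391.6] rpy deg [-1.7993e+02  1.5000e-01  3.6800e+00] F [-0.6 -0.8 -2.5] open mm 55.4
80 (np.int64(297), np.int64(326), 30) [ 619.3 -177.3  150. ]
120 (np.int64(297), np.int64(325), 29) [ 620.3 -196.8  150. ]
160 (np.int64(298), np.int64(325), 28) [ 622.  -217.3  150. ]
200 (np.int64(303), np.int64(311), 9) [ 620.9 -239.2  150. ]
240 (np.int64(304), np.int64(310), 5) [ 622.4 -262.1  150. ]
280 (np.int64(276), np.int64(347), 42) [ 626.6 -286.3  150. ]
```

View pics/w7.png

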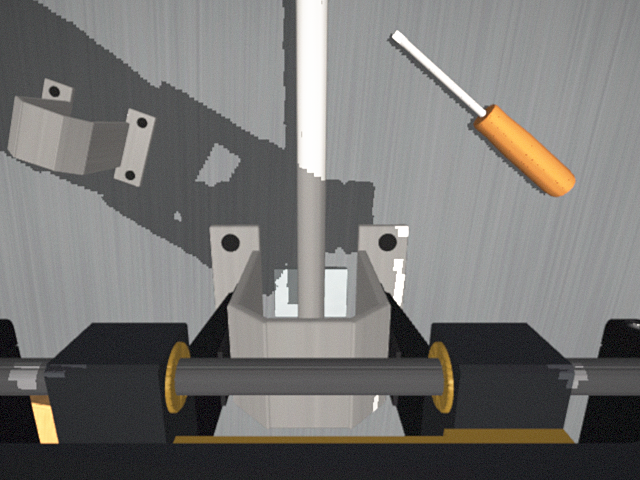

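arm_command([
  [0,0,2.5,0,0,0],
  [0,0,5,0,0,0],
  [0,0,7,0,0,0],
  [0,0,8.5,0,0,0],
  [0,0,9.2,0,0,0],
  [0,0,9.6,0,0,0],
  [0,0,9.8,0,0,0],
  [0,0,9.8,0,0,0],
])

```text
t: 16.88
eef_pos: [624.8, -278.4, 296.1]
tcp_rot: [3.141, -0.001, 0.064]
ft_force: [-0.5, -0.0, -2.3]
opening: 0.586
```

arm_command([
  [0,0,0,0,0,0],
  [0,0,0,0,0,0],
  [0,0,0,0,0,0],
  [0,0,0,0,0,0],
  [0,0,0,0,0,0],
  [0,0,0,0,0,0],
  [0,0,0,0,0,0],
], jaw=9.5)

```text
t: 17.47
eef_pos: [625.0, -278.0, 295.3]
tcp_rot: [3.141, -0.0, 0.064]
ft_force: [0.3, -0.7, 1.8]
opening: 0.982
```

arm_command([
  [0,0,-3,0,0,0],
  [0,0,-7,0,0,0],
  [0,0,-11,0,0,0],
  [0,0,-14,0,0,0],
  [0,0,-14,0,0,0],
])

```text
t: 17.88
eef_pos: [625.0, -278.0, 442.4]
tcp_rot: [3.136, -0.009, 0.064]
ft_force: [0.1, 0.0, 0.1]
opening: 0.998
```

Run:
```python
from h import *
show(); row(431,-219,270,-15.7)
```

```text
t 17.88 pos [ 625.  -278.   442.4] rpy deg [179.68  -0.49   3.69] F [0.1 0.  0.1] open mm 94.8
row [-18.98, -7.13, -0.09] [0.24, -0.54, 19.38]
```

arm_command([
  [-19,-6,0,0,0,19.4],
  [-19,-7.1,0,0,0,19.4],
  [-19,-7.1,0,0,0,19.4],
  [-19,-7.1,0,0,0,19.4],
  [-19,-7.1,0,0,0,19.4],
  [-19,-7.1,0,0,0,19.4],
  [-19,-7.1,0,0,0,19.4],
  [-19,-7.1,0,0,0,19.4],
  [-19,-7.1,0,0,0,19.4],
])

```text
t: 18.63
eef_pos: [431.6, -219.8, 435.1]
tcp_rot: [3.141, -0.0, -0.274]
ft_force: [-0.4, -0.4, 0.3]
opening: 1.0
```

Run:
```python
from h import *
show(); im,m=shot('wrist','w8')
R=Rn.from_euler('z',-15.7,degrees=True).as_matrix(); c=np.array([431.1,-219,5])
pts=[tuple(proj(m,c+R@[x,y,0]).round().astype(int)) for x,y in [(-38,24),(-38,-24),(38,24),(38,-24)]]; print(pts)
b=saddle(im,m,pts,r=9); row(*b,42,-15.7)
```

```text
t 18.63 pos [ 431.6 -219.8  435.1] rpy deg [ 1.7999e+02 -2.0000e-02 -1.5720e+01] F [-0.4 -0.4  0.3] open mm 95.0
[(np.int64(269), np.int64(181)), (np.int64(271), np.int64(227)), (np.int64(345), np.int64(181)), (np.int64(343), np.int64(227))]
saddle c [ 431.3 -219.3] dx,dy 76.0 48.0 yaw x -15.8 yaw y -15.8
row [-0.04, -0.03, 22.16] [0.0, 0.0, -0.01]
```

Unmoved. Picking it now.

arm_command([
  [0,0,4,0,0,0],
  [0,0,8,0,0,0],
  [0,0,12,0,0,0],
  [0,0,16,0,0,0],
  [0,0,19,0,0,0],
  [0,0,21,0,0,0],
  [0,0,22.2,0,0,0],
  [0,0,22.2,0,0,0],
])

```text
t: 19.35
eef_pos: [431.1, -219.4, 210.3]
tcp_rot: [-3.14, 0.004, -0.274]
ft_force: [0.4, 0.0, -0.9]
opening: 0.999
```

arm_command([
  [0,0,0,0,0,0],
  [0,0,0,0,0,0],
  [0,0,0,0,0,0],
  [0,0,0,0,0,0],
  [0,0,0,0,0,0],
  [0,0,0,0,0,0],
  [0,0,0,0,0,0],
  [0,0,0,0,0,0],
  [0,0,0,0,0,0],
], jaw=4.8)

```text
t: 20.1
eef_pos: [430.8, -219.4, 213.6]
tcp_rot: [3.141, -0.001, -0.274]
ft_force: [-0.2, 0.7, 5.5]
opening: 0.59
```

arm_command([
  [0,0,-1,0,0,0],
  [0,0,-3,0,0,0],
  [0,0,-6,0,0,0],
  [0,0,-9,0,0,0],
  [0,0,-12,0,0,0],
  [0,0,-15,0,0,0],
  [0,0,-18,0,0,0],
  [0,0,-18,0,0,0],
  [0,0,-18,0,0,0],
])

```text
t: 20.85
eef_pos: [430.4, -219.1, 394.7]
tcp_rot: [3.141, -0.003, -0.274]
ft_force: [0.2, 1.1, -3.6]
opening: 0.587
```

Run:
```python
from h import *
show(); row(618,-168,222,3.6)
```

```text
t 20.85 pos [ 430.4 -219.1  394.7] rpy deg [ 1.7994e+02 -1.7000e-01 -1.5720e+01] F [ 0.2  1.1 -3.6] open mm 55.8
row [16.67, -10.0, 0.17] [0.09, -0.15, -19.32]
```

arm_command([
  [2,-1.2,0,0,0,-3],
  [5,-3,0,0,0,-6],
  [8,-4.8,0,0,0,-10],
  [11,-6.6,0,0,0,-14],
  [14,-8.4,0,0,0,-17],
  [16.7,-10,0,0,0,-19.3],
  [16.7,-10,0,0,0,-19.3],
  [16.7,-10,0,0,0,-19.3],
  [16.7,-10,0,0,0,-19.3],
])

```text
t: 21.6
eef_pos: [618.2, -168.3, 391.4]
tcp_rot: [-3.14, 0.003, 0.062]
ft_force: [-0.7, 0.4, -1.2]
opening: 0.59
```

Run:
```python
from h import *
show(); im,m=shot('wrist','w9')
```

```text
t 21.6 pos [ 618.2 -168.3  391.4] rpy deg [-179.93    0.18    3.57] F [-0.7  0.4 -1.2] open mm 56.1
```

View pics/w9.png

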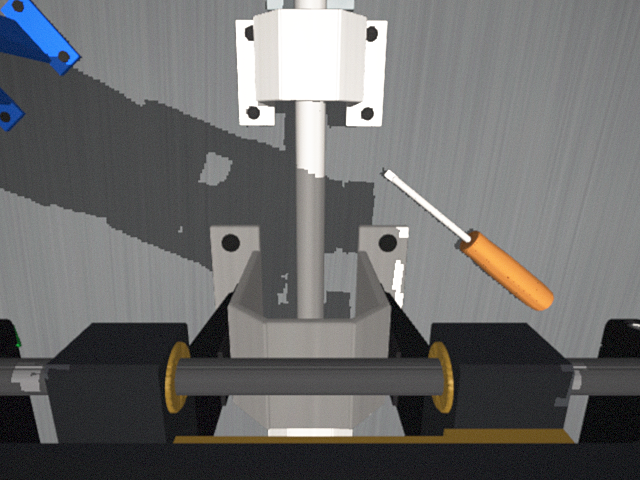

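arm_command([
  [0,0,2.5,0,0,0],
  [0,0,5,0,0,0],
  [0,0,7,0,0,0],
  [0,0,8.5,0,0,0],
  [0,0,9.2,0,0,0],
  [0,0,9.6,0,0,0],
  [0,0,9.7,0,0,0],
  [0,0,9.7,0,0,0],
])

```text
t: 22.32
eef_pos: [618.5, -168.6, 296.9]
tcp_rot: [3.141, -0.001, 0.062]
ft_force: [-0.4, 0.7, -2.7]
opening: 0.587
```

arm_command([
  [0,0,0,0,0,0],
  [0,0,0,0,0,0],
  [0,0,0,0,0,0],
  [0,0,0,0,0,0],
  [0,0,0,0,0,0],
  [0,0,0,0,0,0],
  [0,0,0,0,0,0],
], jaw=9.5)

```text
t: 22.9
eef_pos: [618.6, -168.4, 296.3]
tcp_rot: [3.141, -0.0, 0.062]
ft_force: [0.2, -0.8, 0.6]
opening: 0.98
```

arm_command([
  [0,0,-3,0,0,0],
  [0,0,-7,0,0,0],
  [0,0,-11,0,0,0],
  [0,0,-14,0,0,0],
  [0,0,-14,0,0,0],
])

```text
t: 23.32
eef_pos: [618.7, -168.3, 443.0]
tcp_rot: [3.137, -0.009, 0.063]
ft_force: [-0.1, -0.5, 0.3]
opening: 0.996
```

Run:
```python
from h import *
show(); row(584,240,275,-2.9)
```

```text
t 23.32 pos [ 618.7 -168.3  443. ] rpy deg [179.76  -0.52   3.58] F [-0.1 -0.5  0.3] open mm 94.6
row [-0.91, -40.97, -0.51] [0.21, -0.53, 6.48]
```

arm_command([
  [-0.9,-41,0,0,0,6.5],
  [-0.9,-41,0,0,0,6.5],
  [-0.9,-41,0,0,0,6.5],
  [-0.9,-41,0,0,0,6.5],
  [-0.9,-41,0,0,0,6.5],
  [-0.9,-41,0,0,0,6.5],
  [-0.9,-41,0,0,0,6.5],
  [-0.9,-41,0,0,0,6.5],
  [-0.9,-41,0,0,0,6.5],
  [-0.9,-41,0,0,0,6.5],
  [-0.9,-41,0,0,0,6.5],
  [-0.9,-41,0,0,0,6.5],
])

```text
t: 24.32
eef_pos: [583.6, 242.1, 435.5]
tcp_rot: [3.141, 0.001, -0.048]
ft_force: [1.0, 0.3, -0.3]
opening: 1.0
```

arm_command([
  [0,0,0,0,0,0],
  [0,0,0,0,0,0],
])

```text
t: 24.48
eef_pos: [584.3, 239.3, 436.0]
tcp_rot: [3.141, 0.0, -0.052]
ft_force: [-1.1, -0.4, 0.9]
opening: 0.995
```

Run:
```python
from h import *
show(); im,m=shot('wrist','w10'); print(m['xyz'],m['rotation'])
for p in [(585.5,349.4,87),(581.5,269.2,87)]:
    u,v=proj(m,p).round().astype(int); print(u,v)
    g=im[v-20:v+21,u-20:u+21].astype(int); k=(g.min(2)>200)
    n,l,s,c=cv2.connectedComponentsWithStats(k.astype(np.uint8)); print([(s[i,4],(c[i]+[u-20,v-20]).round(1).tolist()) for i in range(1,n) if s[i,4]>8])
u,v=proj(m,(583.5,309.3,78)).round().astype(int); c=im[max(0,v-80):v+80,u-100:u+100,::-1]
cv2.imwrite('pics/c10.png',cv2.resize(c,None,fx=4,fy=4,interpolation=2)); print('crop origin',u-100,max(0,v-80)); row(411,170,275,1.7)
```

```text
t 24.48 pos [584.3 239.3 436. ] rpy deg [ 1.7998e+02  2.0000e-02 -2.9800e+00] F [-1.1 -0.4  0.9] open mm 94.5
[588.91619703 318.09797242 416.3641209 ] [-2.87252884e-01 -1.00718203e-04 -5.11864680e-02]
302 81
[(np.int32(55), [302.3, 82.8])]
303 187
[(np.int32(47), [302.6, 188.3])]
crop origin 203 56
row [-16.95, 7.81, -1.02] [0.02, 0.01, -4.71]
```

View pics/c10.png

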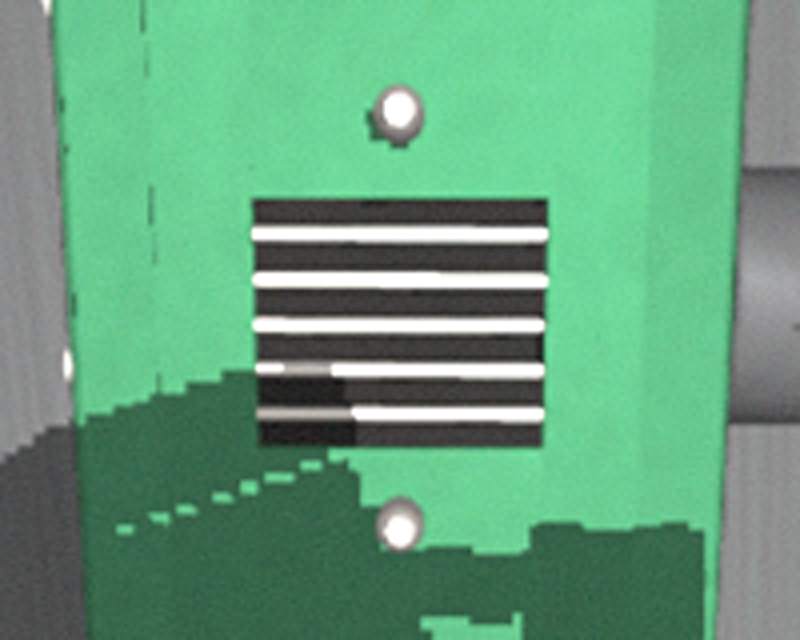

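arm_command([
  [-17.5,8.7,0,0,0,-4.7],
  [-17.5,8.7,3,0,0,-4.7],
  [-17.5,8.7,5,0,0,-4.7],
  [-17.5,8.7,7.9,0,0,-4.7],
  [-17.5,8.7,7.9,0,0,-4.7],
  [-17.5,8.7,7.9,0,0,-4.7],
  [-17.5,8.7,7.9,0,0,-4.7],
  [-17.5,8.7,7.9,0,0,-4.7],
  [-17.5,8.7,7.9,0,0,-4.7],
])

```text
t: 25.28
eef_pos: [406.4, 162.4, 358.2]
tcp_rot: [-3.141, -0.003, 0.03]
ft_force: [-0.6, -1.0, 0.6]
opening: 1.001
```

```bash
cat > pinpose.py <<'E'
from h import *
def pose(A,B):
    A,B=A[:2],B[:2]; d=A-B; return (A+B)/2,np.degrees(np.arctan2(-d[0],d[1])),np.linalg.norm(d)
E
python3 - <<'E'
from pinpose import *
m0={'K':camera_model('wrist')['K'],'xyz':np.array([588.916,318.098,416.364]),'rotation':np.array([-0.28725288,-0.0001,-0.05118647])}
print('seat',pose(onz(m0,302.3,82.8,87),onz(m0,302.6,188.3,87)))
show(); im,m=shot('wrist','w11')
pts=[tuple(proj(m,p).round().astype(int)) for p in [(403.9,271.1,8),(406.2,191.1,8)]]; print(pts)
b=[blob(im,*p,12) for p in pts]; print(b); c=pose(*[onz(m,*p,8) for p in b]); print('cover',c)
row(c[0][0],c[0][1]+12,37,c[1])
E
```

```text
seat (array([583.42354968, 308.33005751]), np.float64(-3.0200007509669486), np.float64(80.13318563294656))
t 25.28 pos [406.4 162.4 358.2] rpy deg [-1.7997e+02 -1.5000e-01  1.7300e+00] F [-0.6 -1.   0.6] open mm 95.1
[(np.int64(308), np.int64(84)), (np.int64(308), np.int64(189))]
[(np.float64(307.09451368914455), np.float64(83.82336209651646)), (np.float64(306.49090035363554), np.float64(190.35565632046527))]
cover (array([404.23152434, 230.24979418]), np.float64(1.3632021532748388), np.float64(81.39271067143073))
row [0.0, -7.97, 14.98] [-0.02, -0.13, 0.39]
```

arm_command([
  [0,-3.5,0,0,0,0.2],
  [0,-7,2,0,0,0.2],
  [0,-8,5,0,0,0.2],
  [0,-8,8,0,0,0.2],
  [0,-8,11,0,0,0.2],
  [0,-8,13.5,0,0,0.2],
  [0,-8,15,0,0,0.2],
  [0,-8,15,0,0,0.2],
  [0,-8,15,0,0,0.2],
])

```text
t: 26.08
eef_pos: [403.2, 242.6, 207.0]
tcp_rot: [3.141, 0.001, 0.028]
ft_force: [0.3, 0.6, 0.9]
opening: 0.999
```

arm_command([
  [0,0,0,0,0,0],
  [0,0,0,0,0,0],
  [0,0,0,0,0,0],
  [0,0,0,0,0,0],
  [0,0,0,0,0,0],
  [0,0,0,0,0,0],
  [0,0,0,0,0,0],
  [0,0,0,0,0,0],
  [0,0,0,0,0,0],
  [0,0,0,0,0,0],
  [0,0,0,0,0,0],
  [0,0,0,0,0,0],
], jaw=0.8)

```text
t: 27.08
eef_pos: [402.4, 242.3, 207.2]
tcp_rot: [3.141, 0.0, 0.027]
ft_force: [-0.7, 0.3, -0.1]
opening: 0.215
```

arm_command([
  [0,0,0,0,0,0],
  [0,0,0,0,0,0],
  [0,0,0,0,0,0],
  [0,0,0,0,0,0],
  [0,0,0,0,0,0],
  [0,0,0,0,0,0],
])

```text
t: 27.58
eef_pos: [402.4, 242.3, 207.2]
tcp_rot: [3.142, -0.0, 0.028]
ft_force: [1.2, -0.7, -1.7]
opening: 0.146
```

Run:
```python
from h import *
show(); im,m=shot('wrist','w12')
p=proj(m,(403.1,270.2,8)); print(p); u,v=p.round().astype(int)
try:
  b=blob(im,u,v,14); print(b,onz(m,*b,8))
except Exception as e: print(e)
```

```text
t 27.58 pos [402.4 242.3 207.2] rpy deg [180.    -0.     1.58] F [ 1.2 -0.7 -1.7] open mm 13.9
[310.73986443 239.80129964]
(np.float64(308.4733527977606), np.float64(237.60998963712746)) [402.02739288 271.21721036   8.        ]
```

View pics/w12.png

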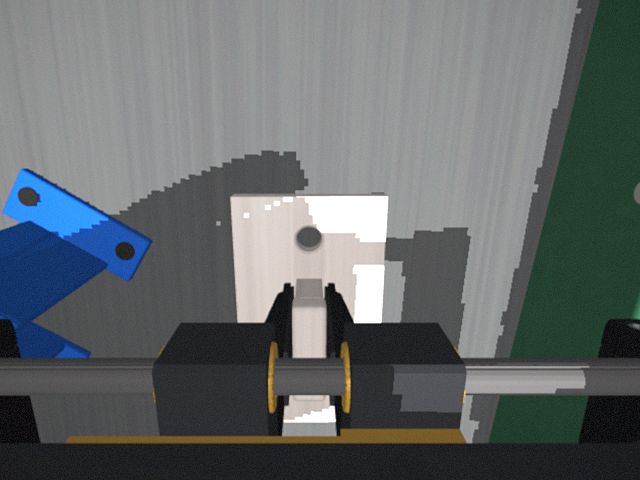

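Run:
```python
from pinpose import *
K=camera_model('wrist')['K']
# w11 camera pose from TCP: use tool->camera transform from present
m=camera_model('wrist'); s=state(); Rt=Rn.from_euler('xyz',s['tcp_rot']).as_matrix(); off=Rt.T@(m['xyz']-s['eef_pos']); Rc=Rt.T@rot(m)
R1=Rn.from_euler('xyz',np.radians([-179.97,-.15,1.73])).as_matrix(); m1={'K':K,'xyz':np.array([406.4,162.4,358.2])+R1@off,'rotation':R1@Rc}
def ell(f,u,v,r):
    g=cv2.cvtColor(cv2.imread(f),cv2.COLOR_BGR2GRAY)[v-r:v+r+1,u-r:u+r+1]; g=cv2.resize(g,None,fx=4,fy=4,interpolation=2)
    t,b=cv2.threshold(g,0,255,cv2.THRESH_BINARY_INV+cv2.THRESH_OTSU)
    cs=cv2.findContours(b,0,1)[0]; 
    for c in cs:
        if cv2.pointPolygonTest(c,(4.*r,4.*r),False)>=0 or cv2.contourArea(c)>400:
            e=cv2.fitEllipse(c); print(' t',t,'ell',((np.array(e[0])-1.5)/4+[u-r,v-r]).round(2),(np.array(e[1])/4).round(1))
            p=((np.array(e[0])-1.5)/4+[u-r,v-r])
    return p
a=ell('pics/w11.png',307,84,11); b=ell('pics/w11.png',306,190,11); print(pose(onz(m1,*a,8),onz(m1,*b,8)),onz(m1,*a,8),onz(m1,*b,8))
c=ell('pics/w12.png',308,238,17); print(onz(m,*c,8))
```

```text
t 198.0 ell [306.51  84.06] [14.7 16.5]
 t 184.0 ell [306.56 189.54] [14.5 15.3]
(array([404.03023996, 230.5698141 ]), np.float64(1.7171933468861593), np.float64(80.57305387192066)) [402.82300619 270.83824888   8.        ] [405.23747373 190.30137933   8.        ]
 t 150.0 ell [308.42 238.37] [25.  26.1]
[402.00432266 270.85186334   8.        ]
```

arm_command([
  [0,0,-1,0,0,0],
  [0,0,-3,0,0,0],
  [0,0,-6,0,0,0],
  [0,0,-9,0,0,0],
  [0,0,-12,0,0,0],
  [0,0,-15,0,0,0],
  [0,0,-17,0,0,0],
  [0,0,-17,0,0,0],
])

```text
t: 28.3
eef_pos: [402.3, 242.3, 380.6]
tcp_rot: [-3.14, -0.005, 0.028]
ft_force: [0.1, -0.1, -2.9]
opening: 0.145
```

Run:
```python
from h import *
show(); row(583.5,319.9,150,-3.0)
```

```text
t 28.3 pos [402.3 242.3 380.6] rpy deg [-179.89   -0.3     1.59] F [ 0.1 -0.1 -2.9] open mm 13.8
row [18.29, -7.24, 6.04] [-0.13, -0.3, 4.59]
```

arm_command([
  [2,-0.8,0,0,0,2],
  [5,-2,0,0,0,4],
  [8,-3.2,0,0,0,4.6],
  [11,-4.4,0,0,0,4.6],
  [14,-5.6,0,0,0,4.6],
  [16.5,-6.5,1,0,0,4.6],
  [18.3,-7.2,3,0,0,4.6],
  [18.3,-7.2,5,0,0,4.6],
  [18.3,-7.2,6,0,0,4.6],
  [18.3,-7.2,6,0,0,4.6],
])

```text
t: 29.13
eef_pos: [582.7, 318.9, 313.0]
tcp_rot: [3.138, 0.006, -0.053]
ft_force: [-0.3, -0.3, -3.3]
opening: 0.146
```

arm_command([
  [0,0,0,0,0,0],
  [0,0,0,0,0,0],
  [0,0,0,0,0,0],
])

```text
t: 29.38
eef_pos: [583.2, 319.3, 318.5]
tcp_rot: [-3.141, -0.002, -0.053]
ft_force: [-0.8, 0.3, -3.3]
opening: 0.145
```

Run:
```python
from h import *
show(); row(583.5,319.9,129,-3.0)
im,m=shot('wrist','w13'); s=state()['eef_pos']
zc=s[2]-207.2+8
p=proj(m,(s[0]+1.5,s[1]+28.5,zc)); print(p); u,v=p.round().astype(int)
cv2.imwrite('pics/c13.png',cv2.resize(im[v-45:v+45,u-60:u+60,::-1],None,fx=5,fy=5,interpolation=2)); print(u-60,v-45)
for z in (87,70): print(z,proj(m,(585.05,348.3,z)))
```

```text
t 29.38 pos [583.2 319.3 318.5] rpy deg [-1.7996e+02 -1.0000e-01 -3.0200e+00] F [-0.8  0.3 -3.3] open mm 13.8
row [0.03, -0.06, 1.82] [-0.04, -0.1, -0.02]
[306.69743528 238.91217433]
247 194
87 [307.53724046 221.57616215]
70 [307.56626779 214.81225463]
```

View pics/c13.png

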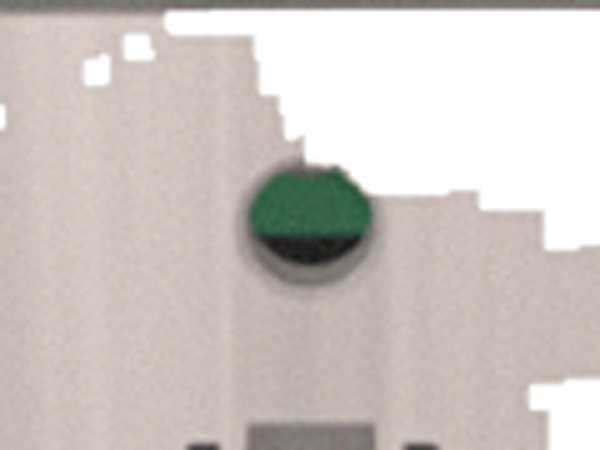

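Run:
```python
from h import *
m=camera_model('wrist'); s=state()['eef_pos']; zc=s[2]-207.2+8
print(zc,onz(m,309,238,zc), 'pin cam-frame',onz({'K':m['K'],'xyz':np.array([588.916,318.098,416.364]),'rotation':np.array([-0.28725288,-0.0001,-0.05118647])},302.3,82.8,87))
```

```text
119.34539843066369 [585.76150524 348.12603125 119.34539843] pin cam-frame [585.53444024 348.34100602  87.        ]
```

arm_command([
  [0,0,0.8,0,0,0],
  [0,0,1.6,0,0,0],
  [0,0,2.1,0,0,0],
  [0,0,2.5,0,0,0],
  [0,0,2.8,0,0,0],
  [0,0,3.0,0,0,0],
  [0,0,3.0,0,0,0],
])

```text
t: 30.02
eef_pos: [583.3, 319.3, 286.6]
tcp_rot: [3.141, 0.001, -0.053]
ft_force: [-0.1, -0.0, -2.0]
opening: 0.138
```

arm_command([
  [0,0,0.3,0,0,0],
  [0,0,0.6,0,0,0],
  [0,0,0.9,0,0,0],
  [0,0,1.1,0,0,0],
  [0,0,1.2,0,0,0],
  [0,0,1.2,0,0,0],
])

```text
t: 30.52
eef_pos: [583.2, 319.3, 277.1]
tcp_rot: [-3.141, -0.001, -0.052]
ft_force: [-6.3, -2.8, 14.7]
opening: 0.145
```

arm_command([
  [0,0,0,0,0,0],
  [0,0,0,0,0,0],
  [0,0,0,0,0,0],
  [0,0,0,0,0,0],
  [0,0,0,0,0,0],
  [0,0,-3,0,0,0],
  [0,0,-7,0,0,0],
  [0,0,-11,0,0,0],
  [0,0,-14,0,0,0],
  [0,0,-14,0,0,0],
], jaw=6)

```text
t: 31.35
eef_pos: [583.5, 319.4, 422.0]
tcp_rot: [-3.137, -0.009, -0.053]
ft_force: [0.7, -0.2, 0.9]
opening: 0.629
```

arm_command([
  [-6,13.5,0,0,0,89.9],
  [-6,13.5,0,0,0,89.9],
  [-6,13.5,0,0,0,89.9],
  [-6,13.5,0,0,0,89.9],
  [-6,13.5,0,0,0,89.9],
  [-6,13.5,0,0,0,89.9],
  [-6,13.5,0,0,0,89.9],
  [-6,13.5,0,0,0,89.9],
  [-6,13.5,0,0,0,89.9],
  [-6,13.5,0,0,0,89.9],
  [-6,13.5,0,0,0,89.9],
  [-6,13.5,0,0,0,89.9],
])

```text
t: 32.35
eef_pos: [516.3, 187.6, 414.7]
tcp_rot: [3.141, -0.0, -1.559]
ft_force: [0.3, -0.5, -0.4]
opening: 0.63
```

arm_command([
  [0,0,0,0,0,4],
  [0,0,0,0,0,4],
  [0,0,0,0,0,4],
])

```text
t: 32.6
eef_pos: [516.3, 187.6, 414.8]
tcp_rot: [3.141, -0.0, -1.62]
ft_force: [0.5, 0.1, -0.7]
opening: 0.634
```

Run:
```python
from h import *
show(); im,m=shot('wrist','w14'); row(517,182,145,-93)
from pinpose import pose
print('dowel tips seen:')
for p in [(585.5,348.3,87),(581.3,268.4,87),(517,182.4,140)]: print(proj(m,p).round(1))
cv2.imwrite('pics/t14.png',shot('top')[0][:,:,::-1])
```

```text
t 32.6 pos [516.3 187.6 414.8] rpy deg [ 1.7998e+02 -1.0000e-02 -9.2820e+01] F [ 0.5  0.1 -0.7] open mm 60.2
row [0.56, -0.1, 9.86] [0.02, -0.01, 0.19]
dowel tips seen:
[ 86.6 151.2]
[194.4 151.6]
[314.9 250.2]
```

View pics/w14.png

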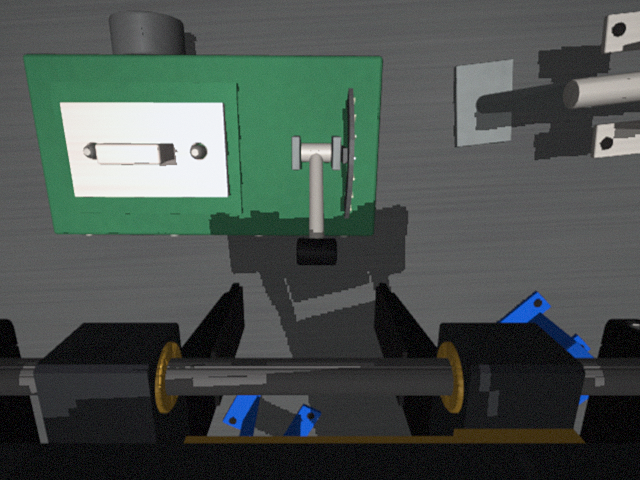

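arm_command([
  [0.6,0,2,0,0,0.1],
  [0.6,0,5,0,0,0.1],
  [0.6,0,8,0,0,0.1],
  [0.6,0,9.5,0,0,0.1],
  [0.6,0,10.1,0,0,0.1],
  [0.6,0,10.1,0,0,0.1],
  [0.6,0,10.1,0,0,0.1],
])

```text
t: 33.28
eef_pos: [516.3, 181.7, 314.8]
tcp_rot: [-3.141, 0.0, -1.624]
ft_force: [-0.2, 1.4, -0.1]
opening: 0.631
```

arm_command([
  [0,0,0,0,0,0],
  [0,0,0,0,0,0],
  [0,0,0,0,0,0],
  [0,0,0,0,0,0],
  [0,0,0,0,0,0],
  [0,0,0,0,0,0],
  [0,0,0,0,0,0],
  [0,0,0,0,0,0],
  [0,0,0,0,0,0],
], jaw=2)

```text
t: 34.03
eef_pos: [516.0, 182.3, 314.5]
tcp_rot: [-3.141, 0.001, -1.624]
ft_force: [-0.9, 7.6, 1.1]
opening: 0.271
```

Run:
```python
from h import *
show()
for f in (-45,-37,-29,-21,-13,-5,3,9,13,15): r=np.radians(f); print(f,(-8.5*(np.sin(r)+.70711)).round(2),(-8.5*(np.cos(r)-.70711)).round(2))
```

```text
t 34.03 pos [516.  182.3 314.5] rpy deg [-1.7996e+02  8.0000e-02 -9.3080e+01] F [-0.9  7.6  1.1] open mm 25.8
-45 -0.0 0.0
-37 -0.9 -0.78
-29 -1.89 -1.42
-21 -2.96 -1.92
-13 -4.1 -2.27
-5 -5.27 -2.46
3 -6.46 -2.48
9 -7.34 -2.38
13 -7.92 -2.27
15 -8.21 -2.2
```

arm_command([
  [-0.1,-0.9,-0.78,0,0,0],
  [-0.1,-1.89,-1.42,0,0,0],
  [-0.1,-2.96,-1.92,0,0,0],
  [-0.1,-4.1,-2.27,0,0,0],
  [-0.1,-5.27,-2.46,0,0,0],
  [-0.1,-6.46,-2.48,0,0,0],
  [-0.1,-7.34,-2.38,0,0,0],
  [-0.1,-7.92,-2.27,0,0,0],
  [-0.1,-8.21,-2.2,0,0,0],
  [-0.1,-8.21,-2.2,0,0,0],
  [-0.1,-8.21,-2.2,0,0,0],
  [-0.1,-8.21,-2.2,0,0,0],
])

```text
t: 35.03
eef_pos: [598.4, 178.2, 337.1]
tcp_rot: [-3.139, 0.0, -1.624]
ft_force: [1.6, -0.9, 6.0]
opening: 0.269
```

Run:
```python
from h import *
show(); p=state()['eef_pos']; print(np.hypot(p[0]-516.0,p[1]-182.3),p[2]-314.5)
```

```text
t 35.03 pos [598.4 178.2 337.1] rpy deg [-1.7988e+02  2.0000e-02 -9.3070e+01] F [ 1.6 -0.9  6. ] open mm 25.6
82.45921708922242 22.610160340132552
```

arm_command([
  [0,0,0,0,0,0],
  [0,0,0,0,0,0],
  [0,0,0,0,0,0],
  [0,0,0,0,0,0],
  [0,0,0,0,0,0],
  [0,0,-3,0,0,0],
  [0,0,-6,0,0,0],
  [0,0,-9,0,0,0],
  [0,0,-9,0,0,0],
], jaw=6)

```text
t: 35.78
eef_pos: [598.3, 178.4, 432.0]
tcp_rot: [-3.133, 0.002, -1.624]
ft_force: [0.8, 1.0, 0.2]
opening: 0.632
```

arm_command([
  [0,3.5,-0.5,0,0,0],
  [0,7,-1,0,0,0],
  [0,8,-1,0,0,0],
  [0,8,-1,0,0,0],
  [0,8,-1,0,0,0],
])

```text
t: 36.2
eef_pos: [518.4, 182.6, 436.4]
tcp_rot: [-3.141, 0.0, -1.624]
ft_force: [-0.3, 0.9, 0.2]
opening: 0.635
```

Run:
```python
from h import *
show(); im,m=shot('wrist','w15'); a,ms=shot('scene','s15'); b,mt=shot('top','t15')
h=np.array([576.6,178.5,80]); X=np.array([np.cos(-.0524),np.sin(-.0524),0])
pts={t:h+85*np.sin(np.radians(t-45))*X+[0,0,85*np.cos(np.radians(t-45))] for t in (50,55,60,65,70)}
for n,i,mm,r in [('wrist',im,m,35),('scene',a,ms,14),('top',b,mt,11)]:
    u,v=proj(mm,pts[60]).round().astype(int); c=i[v-r:v+r+1,u-r:u+r+1].astype(int)
    k=(c.max(2)<62).astype(np.uint8); nn,l,s,ce=cv2.connectedComponentsWithStats(k)
    print(n,{t:proj(mm,p).round(1).tolist() for t,p in pts.items()})
    print('  dark',[(s[j].tolist(),(ce[j]+[u-r,v-r]).round(1).tolist()) for j in range(1,nn) if s[j,4]>15])
```

```text
t 36.2 pos [518.4 182.6 436.4] rpy deg [-179.94    0.    -93.04] F [-0.3  0.9  0.2] open mm 60.3
wrist {50: [308.8, 150.4], 55: [308.8, 137.8], 60: [308.8, 125.3], 65: [308.8, 113.1], 70: [308.8, 101.3]}
  dark [([63, 16, 2, 38, 60], [337.4, 125.6]), ([14, 40, 43, 31, 972], [310.1, 144.5])]
scene {50: [395.6, 282.1], 55: [393.2, 284.0], 60: [390.8, 286.0], 65: [388.4, 288.3], 70: [386.0, 290.8]}
  dark [([0, 6, 24, 23, 140], [391.4, 286.1])]
top {50: [176.6, 204.4], 55: [177.0, 201.0], 60: [177.4, 197.6], 65: [177.8, 194.4], 70: [178.3, 191.4]}
  dark [([0, 11, 5, 12, 27], [166.9, 205.1]), ([5, 13, 12, 10, 102], [177.0, 204.6])]
```

Run:
```python
from h import *
m=camera_model('wrist')
im=cv2.imread('pics/w15.png'); i=im.max(2)[90:200,270:360]
for r in range(0,110,3): print(90+r,' '.join('%3d'%x for x in i[r,::4]))
t=cv2.imread('pics/t15.png').max(2)[185:225,165:200]
print()
for r in range(40): print(185+r,' '.join('%3d'%x for x in t[r]))
```

```text
90 167 164 158 160 158 157 159 160 159 158 154 158 155 157 155 153 156 163 161 158 160 160 155
93 162 164 159 161 163 161 159 158 160 159 155 156 158 161 157 158 160 159 156 155 157 157 159
96 164 164 161 157 159 158 159 162 156 151 154 162 158 157 156 155 159 103 130 155 157 158 158
99 167 163 163 163 163 157 158 159 159 159 160 157 162 156 159 162 160  96 124 152 155 156 156
102 165 156 160 160 160 159 163 160 163 157 155 158 159 159 161 156 152  80 116 157 158 159 153
105 165 155 160 162 157 157 164 161 158 157 154 152 160 159 157 157 162  78 146 156 157 161 158
108 163 166 168 158 161 162 160 161 157 157 159 157 158 160 158 159 161  61 137 158 161 155 155
111 161 159 161 163 164 161 164 158 158 159 160 156 156 158 157 155 157  68 110 160 154 159 154
114 162 163 161 157 155 161 158 162 158 165 158 160 154 158 156 155 115  66 111 155 160 158 160
117 165 163 166 167 158 157 160 159 165 156 157 162 159 157 159 154 120  57 111 159 158 162 164
120 159 163 167 161 159 161 157 160 163 160 162 160 157 158 155 158 115  56 123 153 161 163 158
123 167 162 159 165 163 161 154 162 164 160 161 
[... 7508 characters left out ...]
  39  48  51  57  66  86  75  58  58  59  57  54  52  44  47  53  60  90 108 113 111 108 110 110 111 110 112 111 110 112 107
221  55  43  40  37  37  43  53  55  59  83  82  61  56  53  55  59  53  46  50  57  65  87 108 112 108 107 112 111 110 110 111 111 108 109 112
222  57  44  45  36  40  47  51  54  61  87  80  58  56  53  55  54  50  41  49  56  56  68  95 112 111 114 111 111 110 108 112 112 111 111 109
223  56  48  40  42  39  46  54  54  58  83  81  63  61  54  59  58  52  44  51  56  59  61  91 108 112 108 111 111 112 112 111 110 115 111 111
224  64  55  49  46  44  53  56  56  53  66  85  98  83  58  57  54  48  41  47  54  56  60  92 109 109 109 115 111 111 111 111 110 109 111 107
```

The lever reads about 52° instead of 60°, measured in both the wrist and top images, so the end-face pinch slipped. I'll re-set it by closing the jaws along the blower's x on the round grip, which centres it at a known x.

arm_command([
  [0.1,-8,0,0,0,-90],
  [0.1,-8,0,0,0,-90],
  [0.1,-8,0,0,0,-90],
  [0.1,-8,0,0,0,-90],
  [0.1,-8,0,0,0,-90],
  [0.1,-8,0,0,0,-90],
  [0.1,-8,0,0,0,-90],
  [0.1,-8,0,0,0,-90],
  [0.1,-8,0,0,0,-90],
  [0.1,-8,0,0,0,-90],
  [0.1,-8,0,0,0,-90],
  [0.1,-8,0,0,0,-90],
], jaw=9.5)

```text
t: 37.35
eef_pos: [598.9, 177.0, 435.4]
tcp_rot: [3.141, 0.001, -0.119]
ft_force: [-0.2, 0.1, -0.4]
opening: 0.999
```

arm_command([
  [0,0,0,0,0,-4],
  [0,0,0,0,0,-4],
  [0,0,0,0,0,-4],
])

```text
t: 37.6
eef_pos: [598.6, 177.1, 435.6]
tcp_rot: [3.141, 0.001, -0.057]
ft_force: [-0.7, -0.2, 0.0]
opening: 0.999
```

Run:
```python
from h import *
show(); row(598.2,177.3,170.5,-3)
```

```text
t 37.6 pos [598.6 177.1 435.6] rpy deg [ 1.7999e+02  4.0000e-02 -3.2900e+00] F [-0.7 -0.2  0. ] open mm 94.9
row [-0.04, -0.02, 9.38] [0.01, 0.04, -0.29]
```

arm_command([
  [0,0,3,0,0,0],
  [0,0,6,0,0,0],
  [0,0,8,0,0,0],
  [0,0,9.4,0,0,0],
  [0,0,9.4,0,0,0],
  [0,0,9.4,0,0,0],
])

```text
t: 38.1
eef_pos: [598.4, 177.2, 341.8]
tcp_rot: [3.141, 0.001, -0.056]
ft_force: [0.6, 0.7, 0.5]
opening: 0.999
```

arm_command([
  [0,0,0,0,0,0],
  [0,0,0,0,0,0],
  [0,0,0,0,0,0],
  [0,0,0,0,0,0],
  [0,0,0,0,0,0],
  [0,0,0,0,0,0],
  [0,0,0,0,0,0],
  [0,0,0,0,0,0],
  [0,0,0,0,0,0],
  [0,0,0,0,0,0],
  [0,0,0,0,0,0],
  [0,0,0,0,0,0],
], jaw=1.5)

```text
t: 39.1
eef_pos: [597.7, 177.3, 341.8]
tcp_rot: [3.141, 0.001, -0.054]
ft_force: [-2.5, -0.9, -2.2]
opening: 0.216
```

arm_command([
  [0,0,0,0,0,0],
  [0,0,0,0,0,0],
  [0,0,0,0,0,0],
  [0,0,0,0,0,0],
])

```text
t: 39.43
eef_pos: [597.8, 177.3, 341.8]
tcp_rot: [3.141, 0.001, -0.054]
ft_force: [-2.9, 0.5, -4.6]
opening: 0.184
```

arm_command([
  [0.04,0,0,0,0,0],
  [0.04,0,0,0,0,0],
  [0.04,0,0,0,0,0],
])

```text
t: 39.68
eef_pos: [598.2, 177.3, 341.8]
tcp_rot: [3.141, 0.001, -0.054]
ft_force: [-3.9, 1.5, -6.1]
opening: 0.181
```

arm_command([
  [0,0,0,0,0,0],
  [0,0,0,0,0,0],
  [0,0,0,0,0,0],
  [0,0,0,0,0,0],
  [0,0,0,0,0,0],
  [0,0,0,0,0,0],
  [0,0,-3,0,0,0],
  [0,0,-6,0,0,0],
  [0,0,-9.5,0,0,0],
  [0,0,-9.5,0,0,0],
], jaw=7)

```text
t: 40.52
eef_pos: [598.6, 177.3, 443.9]
tcp_rot: [-3.139, -0.01, -0.054]
ft_force: [0.6, -0.4, 1.1]
opening: 0.732
```

arm_command([
  [-3.5,-1.5,0,0,0,0],
  [-7,-3,0,0,0,0],
  [-8,-3,0,0,0,0],
  [-8,-3,0,0,0,0],
  [-8,-3,0,0,0,0],
])

```text
t: 40.93
eef_pos: [520.3, 211.6, 437.7]
tcp_rot: [-3.141, -0.001, -0.054]
ft_force: [-0.2, -0.3, -0.2]
opening: 0.739
```

Run:
```python
from h import *
show(); im,m=shot('wrist','w16'); a,ms=shot('scene','s16'); b,mt=shot('top','t16')
h=np.array([576.6,178.5,80]); X=np.array([np.cos(-.0524),np.sin(-.0524),0])
pts={t:h+85*np.sin(np.radians(t-45))*X+[0,0,85*np.cos(np.radians(t-45))] for t in (50,55,60,65,70)}
for n,i,mm,r in [('wrist',im,m,40),('top',b,mt,14)]:
    u,v=proj(mm,pts[60]).round().astype(int); y0,x0=max(0,v-r),u-r; c=i[y0:v+r+1,x0:u+r+1].astype(int)
    k=(c.max(2)<(95 if n=='wrist' else 75)).astype(np.uint8); k=cv2.morphologyEx(k,cv2.MORPH_OPEN,np.ones((11,11) if n=='wrist' else (5,5))); nn,l,s,ce=cv2.connectedComponentsWithStats(k)
    print(n,{t:proj(mm,p).round(1).tolist() for t,p in pts.items()})
    print('  dark box',[((s[j,:4]+[x0,y0,0,0]).tolist(),(ce[j]+[x0,y0]).round(1).tolist()) for j in range(1,nn)])
t=b.max(2)
for r in range(190,212): print(r,' '.join('%3d'%x for x in t[r,168:188]))
```

```text
t 40.93 pos [520.3 211.6 437.7] rpy deg [-1.7999e+02 -8.0000e-02 -3.0800e+00] F [-0.2 -0.3 -0.2] open mm 70.2
wrist {50: [404.0, 292.6], 55: [414.5, 292.0], 60: [424.5, 291.1], 65: [433.9, 289.8], 70: [442.6, 288.2]}
  dark box [([385, 251, 16, 26], [391.3, 264.7]), ([385, 271, 55, 61], [412.4, 303.1]), ([459, 324, 7, 8], [462.1, 327.6])]
top {50: [176.6, 204.4], 55: [177.0, 201.0], 60: [177.4, 197.6], 65: [177.8, 194.4], 70: [178.3, 191.4]}
  dark box [([172, 195, 6, 7], [174.5, 198.0])]
190 175 176 175 178 176 171 177 175 177 176 174 171 171 172 171 170 169 171 169 168
191 175 176 178 179 177 177 178 174 175 174 171 169 170 170 167 170 170 170 170 170
192 176 173 176 175 175 172 175 178 173 173 172 173 173 172 173 168 171 170 171 168
193 176 174 174 168 152 143 156 169 167 165 168 168 167 167 167 165 169 170 171 172
194 175 177 157 118  84  75  80  89  87  87  86  91  97  93  95 124 154 169 167 170
195 179 176 146  90  55  52  50  56  50  52  52  57  54  49  56  73 136 167 168 172
196 178 177 138  82  58  55  52  55  51  49  54  50  51  54  53  60 129 168 171 169
197 176 176 139  7
[... 541 characters left out ...]
  88 108 143 169 172 169 170
204 180 181 178 180 178 178 177 177 174 156 126 106 104  93 101 145 172 178 174 173
205 179 177 182 180 178 179 176 179 178 173 144 112 104  99  93 118 152 170 171 166
206 178 175 183 178 182 175 177 176 178 174 157 126 108 104  94  92 105 111 110 114
207 180 181 177 181 181 178 177 179 185 180 170 138 110 104 101  89  89  92  92  92
208 178 179 182 182 182 181 181 180 201 207 174 135 110 106  98  91  85  89  88  93
209 179 183 177 180 185 183 176 169 181 195 159 106  95 108 107  97  88  88  91  91
210 181 181 182 183 181 181 180 165 144 131 107  76  84 103 107 101  93  88  92  92
211 172 175 176 172 176 173 178 167 133 108  89  77  90 105 109 106 100  92  87  95
```

arm_command([
  [4,3,0,0,0,0],
  [4,7,0,0,0,0],
  [4,10,0,0,0,0],
  [4,10,0,0,0,0],
  [4,10,0,0,0,0],
  [4,10,0,0,0,0],
])

```text
t: 41.58
eef_pos: [555.2, 109.3, 437.0]
tcp_rot: [-3.141, 0.0, -0.056]
ft_force: [-0.5, 0.4, -0.1]
opening: 0.736
```

Run:
```python
from h import *
show(); im,m=shot('wrist','w17'); mt=camera_model('top')
h=np.array([576.6,178.5,80]); X=np.array([np.cos(-.0524),np.sin(-.0524),0])
P=lambda t:h+85*np.sin(np.radians(t-45))*X+[0,0,85*np.cos(np.radians(t-45))]
def dark(i,mm,t,r,th,k):
    u,v=proj(mm,P(t)).round().astype(int); y0,x0=v-r,u-r
    c=(i[y0:v+r+1,x0:u+r+1].max(2)<th).astype(np.uint8); c=cv2.morphologyEx(c,cv2.MORPH_OPEN,np.ones((k,k))); nn,l,s,ce=cv2.connectedComponentsWithStats(c)
    print('  ',t,proj(mm,P(t)).round(1),[((s[j,:4]+[x0,y0,0,0]).tolist(),(ce[j]+[x0,y0]).round(1).tolist()) for j in range(1,nn)])
print({t:proj(m,P(t)).round(1).tolist() for t in (50,55,60,65)},'hinge',proj(m,h).round(1)); dark(im,m,60,45,95,11)
for f,t in [('top0',68),('t14',0),('t15',52),('t16',60)]:
    i=cv2.imread(f'pics/{f}.png'); print(f); dark(i,mt,t,13,85,5)
print(proj(mt,(583.4,308.3,112)))
```

```text
t 41.58 pos [555.2 109.3 437. ] rpy deg [-1.7999e+02  1.0000e-02 -3.1900e+00] F [-0.5  0.4 -0.1] open mm 70.0
{50: [349.1, 139.3], 55: [361.1, 139.2], 60: [372.6, 139.1], 65: [383.6, 138.9]} hinge [329.8 135.6]
   60 [372.6 139.1] [([359, 118, 29, 45], [372.8, 139.5])]
top0
   68 [178.1 192.6] [([172, 190, 8, 8], [175.6, 193.4])]
t14
   0 [177.3 238.1] [([164, 225, 27, 27], [176.1, 238.3])]
t15
   52 [176.8 203. ] [([164, 197, 20, 20], [172.9, 207.3])]
t16
   60 [177.4 197.6] [([172, 195, 12, 8], [177.6, 198.3])]
[121.34517274 209.17727002]
```

Run:
```python
from h import *
b,m=shot('top','t18'); hsv=cv2.cvtColor(b,cv2.COLOR_RGB2HSV)
w=((hsv[...,2]>135)&(hsv[...,1]<50)).astype(np.uint8); w[:,:60]=0; w[:150]=0; w[330:]=0; w[:,450:]=0
n,l,s,c=cv2.connectedComponentsWithStats(cv2.morphologyEx(w,cv2.MORPH_CLOSE,np.ones((3,3))))
for i in range(1,n):
    if s[i,4]>40: print(s[i].tolist(),c[i].round(1))
for p in [(610.5,-57.7,162),(618.6,-168.4,162),(625,-278,162)]: print('crown exp',proj(m,p).round(1))
print('cover exp',proj(m,(583,308.3,78)).round(1))
a,ms=shot('scene','s18')
R=Rn.from_euler('z',3.6,degrees=True).as_matrix()
# foot holes of hung saddles, far (+x) plate seen from the scene camera
for o in [(610.5,-57.7,82),(618.6,-168.4,82),(625,-278,82)]:
    for q in [(38,24,5),(38,-24,5)]:
        u,v=proj(m,np.array(o)+R@q).round().astype(int); g=b[v-3:v+4,u-3:u+4].max(2); print((u,v),'top hole min',g.min(),'med',np.median(g))
```

```text
[219, 150, 55, 10, 304] [242.8 153.5]
[224, 150, 226, 142, 12394] [334.1 201.6]
[98, 195, 20, 34, 568] [107.2 211.1]
[77, 201, 12, 9, 52] [ 84.  205.2]
[330, 290, 74, 17, 295] [365.8 298.7]
crown exp [290.8 190.6]
crown exp [343.9 186.1]
crown exp [396.3 182.5]
cover exp [126.2 211.6]
(np.int64(280), np.int64(180)) top hole min 104 med 242.0
(np.int64(302), np.int64(179)) top hole min 86 med 241.0
(np.int64(330), np.int64(176)) top hole min 171 med 238.0
(np.int64(352), np.int64(175)) top hole min 131 med 134.0
(np.int64(380), np.int64(173)) top hole min 88 med 251.0
(np.int64(401), np.int64(171)) top hole min 173 med 225.0
```

arm_command([
  [7.6,34.5,0,0,0,-6.8],
  [7.6,34.5,0,0,0,-6.8],
  [7.6,34.5,0,0,0,-6.8],
  [7.6,34.5,0,0,0,-6.8],
  [7.6,34.5,0,0,0,-6.8],
  [7.6,34.5,0,0,0,-6.8],
  [7.6,34.5,0,0,0,-6.8],
  [7.6,34.5,0,0,0,-6.8],
  [7.6,34.5,0,0,0,-6.8],
  [7.6,34.5,0,0,0,-6.8],
  [7.6,34.5,0,0,0,-6.8],
  [7.6,34.5,0,0,0,-6.8],
])

```text
t: 42.73
eef_pos: [611.9, -237.9, 437.1]
tcp_rot: [-3.141, 0.0, 0.065]
ft_force: [-1.3, 0.0, -0.2]
opening: 0.738
```

```bash
cat > chk.py <<'E'
from h import *
import sys
show(); im,m=shot('wrist',sys.argv[1]); R=Rn.from_euler('z',3.6,degrees=True).as_matrix(); H=[(-38,24,5),(-38,-24,5),(38,24,5),(38,-24,5)]
for o in [(610.5,-57.7,82),(618.6,-168.4,82),(625,-278,82)]:
    p=[tuple(proj(m,np.array(o)+R@q).round().astype(int)) for q in H]; print(o,[tuple(map(int,x)) for x in p])
    for rr in (9,14):
        try: saddle(im,m,p,z=87,r=rr)
        except Exception as e: print('  n/a',e)
E
python3 chk.py w19
```

```text
t 42.73 pos [ 611.9 -237.9  437.1] rpy deg [-1.7998e+02  2.0000e-02  3.7400e+00] F [-1.3  0.  -0.2] open mm 70.1
(610.5, -57.7, 82) [(269, -63), (270, 14), (378, -63), (375, 14)]
saddle c [612.2 -57.3] dx,dy 75.2 48.6 yaw x 4.5 yaw y 2.1
saddle c [613.1 -58.3] dx,dy 73.7 46.7 yaw x 5.7 yaw y 0.1
(618.6, -168.4, 82) [(274, 105), (275, 168), (372, 106), (369, 169)]
  n/a attempt to get argmax of an empty sequence
  n/a attempt to get argmax of an empty sequence
(625, -278, 82) [(276, 242), (277, 294), (365, 242), (363, 295)]
saddle c [ 625.2 -277.9] dx,dy 75.5 47.2 yaw x 4.5 yaw y 2.5
saddle c [ 624.5 -277.5] dx,dy 74.0 46.3 yaw x 5.2 yaw y 0.6
```

Run:
```python
from h import *
im=cv2.imread('pics/w19.png'); s=cv2.resize(im,(128,60),interpolation=cv2.INTER_AREA); h=cv2.cvtColor(s,cv2.COLOR_BGR2HSV)
for r in range(0,40): print('%3d '%(r*8)+''.join('B' if h[r,c,1]>120 and 100<h[r,c,0]<130 else 'o' if h[r,c,1]>100 else ' .:-=+*#%@'[min(9,h[r,c,2]//26)] for c in range(30,100)))
```

```text
0 =====================*@@@#*-:::::*@@@%-::-=@@@@@+=====================
  8 ===+=================*@+:*@@=::::#@@@%-::+@@+-#@++====================
 16 ===+=====+===+=======+@%+%@@=::::#@@@%-::*@@*=%@++====================
 24 ++=++====+==++=+=====+++++++-::::#@@@%-::=*####*=+====================
 32 ++++++===+==++=+=+==+=-::::---:::#@@@%-:::-++++++++===+======+======+=
 40 +++++++=++=+++=+=+++++-::::=+-::-#@@@%-:::-+++++++++==+==++==+=+===++=
 48 ++++++++++=+++=+++++++======+-::-#@@@%=====+++++++++==+==++=++++==++++
 56 ++++++++++=++++++++++++++++++-::-#@@@%+++++++++**####+++++++++++=+++++
 64 ++++++++++++++++++++++++++++*++=+#@@@%####**++%@@==@@+++++++++++++++++
 72 +++++++++++++++++++++++++++*#@@@@@@@@@@@@@@%*+%@@==@%+++++++++++++++++
 80 +++++++++++++++++++++++++++**@@@@@@@@@@@@@@%***@@@@@%+++++++++++++++++
 88 -=+--=+++++++++++++++++++++**@@@@@@@@%@@@@@%***@@@@@%+++++++++++++++++
 96 :::::::-=++++++++++++++++==**@@@@@@@@%@@@@@%***@@@@@%+++++++++++++++++
104 :::::::::--=+++++++++++++==**@@@@@@@@%@@@@@%***@@@@@%*++++++++++++++++
112 ::::::::::::--=++++++++++=-**@@@@@@@@@@@@@@%***@
[... 1197 characters left out ...]
+++++++++++++++++++++++++
248 +++++++++++=-::::::::::+***+-::--+*+*-::-+*+++++++++++++++++++++++++++
256 ++++++++++++++=-:::::::+***=--::-++##-::-=*+++++++++++++++++++++++++++
264 ++++++++++++++++==-::::+***=-=::=+*@%-----#%%*++++++++++++++++++++++++
272 ++++++++++++++++++++==-+*+++==--=+#%*=+===*@@*++++++++++++++++++++++++
280 ++++++++++++++:-=+++++++*+++++++++*+++++++*@@*+=:-++++++++++++++++++++
288 ++++++++++++-:  -++++++++-++++++*****+++++=+@*+:  :=++++++++++++++++++
296 +++++++++++:    -++++++++-#++++@@@@@@+#*#%##@++:.   -+++++++++++++++++
304 +++++++++=.     :++++++++++++*%@@@@@@@@@%%#++++. .   :=+++++++++++++++
312 ++++++++-       :+++++++++++#%@@@@@@@@@@@%#++++.      .=++++++++++++++
```

Run:
```python
from h import *
im,m=shot('wrist','w20')
g=cv2.cvtColor(im,cv2.COLOR_RGB2GRAY)
for p in [(394,68),(394,140)]:
    try: print(p,blob(im,*p,9))
    except Exception as e: print(e)
a,b=[blob(im,*p,9) for p in [(394,68),(394,140)]]
for z in (87,100,115,130): A,B=onz(m,*a,z),onz(m,*b,z); print(z,A.round(1),B.round(1),np.linalg.norm(A-B).round(1))
for r in (90,110,125): print(r,' '.join('%3d'%x for x in g[r,270:425:4]))
for y in (-150,-160,-170): print(y,proj(m,np.array([618.3,-168,150])+[-.063*(y+168),y+168,0]).round(1))
t,mt=shot('top'); s,ms=shot('scene')
# same thing in the scene camera: white mask around saddle B
R=Rn.from_euler('z',3.6,degrees=True).as_matrix()
u,v=proj(ms,(618,-160,120)).round().astype(int); print(u,v)
h=cv2.cvtColor(s,cv2.COLOR_RGB2HSV)
for r in range(v-30,v+34,1): print('%3d '%r+''.join('o' if h[r,c,1]>100 else ' .:-=+*#%@'[min(9,h[r,c,2]//26)] for c in range(u-45,u+50)))
```

```text
(394, 68) (np.float64(388.51519871900865), np.float64(72.85416539756855))
(394, 140) (np.float64(387.7246073642477), np.float64(140.61149322059887))
87 [ 664.9 -117.5   87. ] [ 670.3 -166.9   87. ] 49.7
100 [ 662.6 -119.1  100. ] [ 667.8 -166.6  100. ] 47.8
115 [ 660. -121.  115.] [ 665.  -166.2  115. ] 45.5
130 [ 657.4 -122.8  130. ] [ 662.1 -165.8  130. ] 43.3
90 133  94 143 181 183 185 241 248 248 249 250 249 249 251 249 250 251 240 244 241 239 238 238 240 247 129 226 253 253 253 253 253 253 156 131 130 131 126 126
110 137 132 144 183 181 186 197 247 249 249 249 249 249 251 249 250 250 255 248 243 240 241 240 241 246 136 252 252 252 253 253 253 250  92  83 244 255 136 130
125 131 134  64 187 183 183 161 245 248 249 250 249 248 251 249 250 250 250 248 243 241 242 240 241 247 138 251 252 252 253 253 253 254 127 127 137 137 133  60
-150 [325.6 111. ]
-160 [325.4 127.6]
-170 [325.1 143.8]
277 238
208 =%@%%@%@@@%@@%%*++++===+++++++++++++++++++++++++++++++++++==++++=++++++++++++++++++*oooooooooo-
209 *%@%%%%@%%*#*+++++==--===+++++++++++++++++++++++++++++++++++++++++=+++++++++++++++ooooo
[... 5508 characters left out ...]

265 ++++=-::::::::::::::::::::::::::::::::::::::::::-:::::::::=-.-============++++++++++==-=@@@@@@@
266 +++++=-::::::::::::::::::::::::::::::::::::::::::=====-.=%@@#=============+++++++++++===%@@@@@@
267 ++++++=-:::::::::-:::::::::::::::::::::::::::====+++++-@@@@@@*============+++++++++++++==+%@@*=
268 +++++++===-::::::::::::::::::::::::::::::::::-++++++=+*@#*%@@%=-==========+++++++++++++++==*+==
269 ++++++++++=-::::::::::::::::::::========-:::::-=+++=@@@+o -@@@@*==========++++++++++++++++===++
270 +++++++++++=-:::::::::::::::::==++++++++=-::::::-+=-@@@@#%%@@@@@%*==========+++++++++++++++++++
271 ++++++++++++==-:::::::::::::==+++++++++++==-:::::--:=%@@@@@@@@@@@@#=======:=+++++++++++++++++++
```

Saddle B has been knocked. It is now at y≈-143 and hangs tilted by about 11°. I'll regrip it and hang it upright again.

arm_command([
  [1.1,-4,0,0,0,0],
  [1.1,-8,0,0,0,0],
  [1.1,-9.5,0,0,0,0],
  [1.1,-9.5,0,0,0,0],
  [1.1,-9.5,0,0,0,0],
  [1.1,-9.5,3,0,0,0],
  [1.1,-9.5,6,0,0,0],
  [1.1,-9.5,9,0,0,0],
  [1.1,-9.5,11.5,0,0,0],
  [1.1,-9.5,13.4,0,0,0],
  [1.1,-9.5,13.4,0,0,0],
  [1.1,-9.5,13.4,0,0,0],
], jaw=9.5)

```text
t: 43.93
eef_pos: [616.7, -144.7, 302.9]
tcp_rot: [-3.141, 0.001, 0.063]
ft_force: [-0.5, 0.6, 0.8]
opening: 0.998
```

arm_command([
  [0,0,0,0,0,0],
  [0,0,0,0,0,0],
  [0,0,0,0,0,0],
  [0,0,0,0,0,0],
  [0,0,0,0,0,0],
  [0,0,0,0,0,0],
  [0,0,0,0,0,0],
  [0,0,0,0,0,0],
  [0,0,0,0,0,0],
  [0,0,0,0,0,0],
  [0,0,0,0,0,0],
  [0,0,0,0,0,0],
], jaw=4.8)

```text
t: 44.93
eef_pos: [616.5, -143.6, 303.5]
tcp_rot: [3.141, 0.0, 0.064]
ft_force: [-3.7, 0.3, 5.9]
opening: 0.626
```

arm_command([
  [0,0,-0.4,0,0,0],
  [0,0,-0.8,0,0,0],
  [0,0,-1.0,0,0,0],
  [0,0,-1.0,0,0,0],
  [0,0,-1.0,0,0,0],
  [0,0,-1.0,0,0,0],
  [0,0,-1.0,0,0,0],
  [0,0,-1.0,0,0,0],
], jaw=4.5)

```text
t: 45.6
eef_pos: [616.6, -143.6, 313.0]
tcp_rot: [-3.142, 0.0, 0.064]
ft_force: [0.1, -0.4, -1.8]
opening: 0.624
```

Run:
```python
from h import *
show(); im,m=shot('wrist','w21'); g=cv2.cvtColor(im,cv2.COLOR_RGB2GRAY)
s=cv2.resize(g,(128,60),interpolation=cv2.INTER_AREA); q=cv2.resize(cv2.imread('pics/w9.png',0),(128,60),interpolation=cv2.INTER_AREA)
for r in range(24,54): print('%3d '%(r*8)+''.join(' .:-=+*#%@'[min(9,x//26)] for x in s[r,38:86])+' | '+''.join(' .:-=+*#%@'[min(9,x//26)] for x in q[r,38:86]))
```

```text
t 45.6 pos [ 616.6 -143.6  313. ] rpy deg [-1.80e+02  1.00e-02  3.68e+00] F [ 0.1 -0.4 -1.8] open mm 59.3
192 ::::::::.::.::::::::-=====--:::::--:::::::------ | :::::::::::::::::::::=+*++=:::::::::-+++++++%%*+
200 ::::::::::::::::::::-=====--::::::::::::::------ | :::::::::::::::::::::=+*++=:::::::::-+++++++++%%
208 ::::::::::::::::::::-=====--::::::::::::::------ | :::::::::::::::::::::=+*++=:::::::::-++++++++++*
216 ::::::::::::::::::::-=====--:::::::::::::::#+--- | :::::::::::::::::::::=+*++=:::::::::=+++++++++++
224 ::::::::-:::::::::::-=====--::::::::::::::-**#=- | ::::+++++++++=:::::::=+*++=::::::-+++++++*##++++
232 :::::::-==--====::::-=====--:::::::-=========+#* | ::::**+::=***+:::::::=+*++=::::::-***+=:-*%#++++
240 :::::::-=:  :===-:::-=====--:::::::-===:  :==--+ | ::::+*-...***+-::::::=+*++=::::::-***+...=++++++
248 :::::::-==::-==-::::-=====--:::::::-===:. :==--- | ::::+*+=-+**+=-::::::=+*++=--+=-=-=+**=-=+++++++
256 ::::::::======-:::::-=====--:::::.:::====*===--- | --::=******+=--::::::=+*++=++++++=-=+****#*+++++
264 ::::::::=====-::::::-=====--:::::::::====%===--- | ++=
[... 1425 characters left out ...]
::::::::::::::::::::::::: | ------------------------------------------------
384 :::::::::::::::::::::::::::::::::::::::::::::::: | ------------------------------------------------
392 .......-----------------------------=----....... | ......::================================:.......
400      .--------================-----------:       |       .=++++++++++++++++++++++++++=+=+++-.     .
408      ------.:-================------------:      | .     =+++++++++++++++++++++++++++=++++++-     .
416     .------:::--==---=========-------------      |      :+++++++++++++++++++++++++++++++++++=.     
424     --------------:.-====------------------:     | .    =++++++++++***###########**++++++++++-    .
```

arm_command([
  [0,0,-3,0,0,0],
  [0,0,-6,0,0,0],
  [0,0,-9,0,0,0],
  [0,0,-9.5,0,0,0],
  [-4,0.5,-9.5,0,0,0],
  [-8,1.5,-9.5,0,0,0],
  [-12,2.5,-9.5,0,0,0],
  [-15,3.5,-9.5,0,0,0],
  [-17,4,-9.5,0,0,0],
  [-17.5,4.5,-9.5,0,0,0],
  [-17.5,4.5,-9.5,0,0,0],
])

```text
t: 46.57
eef_pos: [444.2, -200.5, 408.2]
tcp_rot: [3.141, -0.0, 0.063]
ft_force: [0.9, 0.9, -1.6]
opening: 0.626
```

Run:
```python
from h import *
show()
im,m=shot('wrist','w22'); 
for p in [(290,243),(390,243)]:
    try:b=blob(im,*p,16); print(b)
    except Exception as e: print(e)
R=Rn.from_euler('z',4,degrees=True).as_matrix(); s=state()['eef_pos']; 
print([proj(m,s+[0,0,-171.3-48]+R@q).round(1).tolist() for q in [(-38,24,5),(38,24,5)]])
```

```text
t 46.57 pos [ 444.2 -200.5  408.2] rpy deg [ 1.7998e+02 -1.0000e-02  3.5800e+00] F [ 0.9  0.9 -1.6] open mm 59.4
(np.float64(287.2125059671109), np.float64(239.0887851236495))
(np.float64(394.8466153440576), np.float64(247.2914138038468))
[[233.1, 238.8], [385.5, 237.9]]
```

arm_command([
  [0,0,4,0,0,0],
  [0,0,8,0,0,0],
  [0,0,12,0,0,0],
  [0,0,15,0,0,0],
  [0,0,17,0,0,0],
  [0,0,18,0,0,0],
  [0,0,18.5,0,0,0],
  [0,0,18.5,0,0,0],
])

```text
t: 47.28
eef_pos: [445.7, -199.6, 222.8]
tcp_rot: [-3.141, 0.0, 0.065]
ft_force: [-0.6, 0.2, -1.3]
opening: 0.597
```

arm_command([
  [0,0,0,0,0,0],
  [0,0,0,0,0,0],
  [0,0,0,0,0,0],
  [0,0,0,0,0,0],
  [0,0,0,0,0,0],
  [0,0,0,0,0,0],
  [0,0,0,0,0,0],
  [0,0,0,0,0,0],
], jaw=9.5)

```text
t: 47.95
eef_pos: [444.8, -199.8, 223.3]
tcp_rot: [3.141, -0.0, 0.064]
ft_force: [0.5, -0.4, -0.3]
opening: 0.997
```

Run:
```python
from h import *
show(); im,m=shot('wrist','w23'); s=cv2.resize(cv2.cvtColor(im,cv2.COLOR_RGB2GRAY),(128,60),interpolation=cv2.INTER_AREA)
for r in range(18,46): print('%3d '%(r*8)+''.join(' .:-=+*#%@'[min(9,x//26)] for x in s[r,30:94]))
e=state()['eef_pos']; R=Rn.from_euler('z',3.6,degrees=True).as_matrix()
P=[proj(m,np.array([e[0],e[1],5])+R@q).round().astype(int) for q in [(-38,24,0),(38,24,0)]]; print(P)
B=[blob(im,*p,16) for p in P]; W=[onz(m,*b,5) for b in B]; print(B,W,np.linalg.norm(W[1]-W[0]))
```

```text
t 47.95 pos [ 444.8 -199.8  223.3] rpy deg [ 1.7999e+02 -1.0000e-02  3.6800e+00] F [ 0.5 -0.4 -0.3] open mm 94.7
144 ---------------------==+****************************************
152 --------------------------=*************************************
160 ----------------------------==**********************************
168 -------------------------------=+*******************************
176 ----------------------------------+*****************************
184 ------------------------------------=***************************
192 --------------------------------------=+************************
200 ----------------------------------------=+**********************
208 ------------------------------------------=*********************
216 --------------------------------------------=*=+++=====+===++***
224 -------------=+++++++++-------------------+++++++++=--------=***
232 -------------=##+=+####=------------------####+=+##+---------+**
240 -------------=##:..+###=------------------###*...+#=---------***
248 --------------##*=+##*+=------------------+*##+=+##=--------=***
256 --------------###
[... 540 characters left out ...]
......:---##=********###############******+*#=-.......   .=
328     .......----##-********##############*******+*#--:.......    
336    .......-----+++********##############**********++=-.......   
344   .......:--------********###############*************-.......  
352 ........:---------++++++++******++*++++++++++++*+++++++......:..
360 :::-------:------------------::---------:---:--:::--:-::-:--::::
[array([233, 237]), array([383, 237])]
[(np.float64(238.0488955944734), np.float64(243.34101504724677)), (np.float64(387.357375357427), np.float64(243.40510609937007))] [array([ 407.97422781, -181.58337396,    5.        ]), array([ 484.08225839, -176.67667004,    5.        ])] 76.26603478293354
```

arm_command([
  [0.1,0.3,0.5,0,0,0],
  [0.1,0.3,1,0,0,0],
  [0.1,0.3,1,0,0,0],
])

```text
t: 48.25
eef_pos: [445.9, -202.8, 212.2]
tcp_rot: [-3.141, 0.001, 0.064]
ft_force: [-0.1, -0.7, -0.1]
opening: 0.998
```

arm_command([
  [0,0,0,0,0,0],
  [0,0,0,0,0,0],
  [0,0,0,0,0,0],
  [0,0,0,0,0,0],
  [0,0,0,0,0,0],
  [0,0,0,0,0,0],
  [0,0,0,0,0,0],
  [0,0,0,0,0,0],
  [0,0,0,0,0,0],
  [0,0,0,0,0,0],
], jaw=4.8)

```text
t: 49.08
eef_pos: [446.1, -202.7, 213.3]
tcp_rot: [3.141, -0.0, 0.064]
ft_force: [0.6, -0.3, 2.2]
opening: 0.591
```

arm_command([
  [0,0,-1,0,0,0],
  [0,0,-3,0,0,0],
  [0,0,-6,0,0,0],
  [0,0,-9,0,0,0],
  [0,0,-12,0,0,0],
  [0,0,-15,0,0,0],
  [0,0,-18,0,0,0],
  [0,0,-18,0,0,0],
  [0,0,-18,0,0,0],
])

```text
t: 49.83
eef_pos: [445.6, -202.4, 394.7]
tcp_rot: [3.14, -0.002, 0.064]
ft_force: [0.3, -0.0, -2.1]
opening: 0.587
```

Run:
```python
from h import *
show(); row(618.3,-168,222,3.6)
```

```text
t 49.83 pos [ 445.6 -202.4  394.7] rpy deg [ 1.799e+02 -1.300e-01  3.680e+00] F [ 0.3 -0.  -2.1] open mm 55.8
row [17.45, -2.32, 0.17] [0.1, -0.13, 0.08]
```

arm_command([
  [3,-0.4,0,0,0,0],
  [6,-0.8,0,0,0,0],
  [9,-1.2,0,0,0,0],
  [12,-1.6,0,0,0,0],
  [15,-2,0,0,0,0],
  [17.4,-2.3,0,0,0,0],
  [17.4,-2.3,0,0,0,0],
  [17.4,-2.3,0,0,0,0],
  [17.4,-2.3,0,0,0,0],
])

```text
t: 50.58
eef_pos: [617.6, -168.6, 391.6]
tcp_rot: [-3.14, 0.003, 0.064]
ft_force: [-0.8, 0.1, -2.3]
opening: 0.588
```

Run:
```python
from h import *
show(); im,m=shot('wrist','w24'); e=state()['eef_pos']
for r in (150,165): # bar edges by gradient, and bar direction
    g=cv2.cvtColor(im,cv2.COLOR_RGB2GRAY).astype(int)
    d=np.diff(cv2.GaussianBlur(g.astype(np.float32),(3,3),0)[r,280:345]); print(r,280+d.argmax()+.5,280+d.argmin()+.5,'tool axis',proj(m,(e[0],e[1],150)).round(1))
```

```text
t 50.58 pos [ 617.6 -168.6  391.6] rpy deg [-1.7994e+02  1.7000e-01  3.6800e+00] F [-0.8  0.1 -2.3] open mm 55.9
150 297.5 325.5 tool axis [308.8 266.7]
165 297.5 324.5 tool axis [308.8 266.7]
```

arm_command([
  [0.06,0,2.5,0,0,0],
  [0.06,0,5,0,0,0],
  [0.06,0,7,0,0,0],
  [0.06,0,8.5,0,0,0],
  [0.06,0,9.2,0,0,0],
  [0.06,0,9.6,0,0,0],
  [0.06,0,9.75,0,0,0],
  [0.06,0,9.75,0,0,0],
])

```text
t: 51.3
eef_pos: [618.7, -168.7, 296.3]
tcp_rot: [3.141, -0.001, 0.064]
ft_force: [-0.2, 0.5, -1.5]
opening: 0.586
```

arm_command([
  [0,0,0,0,0,0],
  [0,0,0,0,0,0],
  [0,0,0,0,0,0],
  [0,0,0,0,0,0],
  [0,0,0,0,0,0],
  [0,0,0,0,0,0],
  [0,0,0,0,0,0],
], jaw=9.5)

```text
t: 51.88
eef_pos: [618.8, -168.5, 295.8]
tcp_rot: [3.141, -0.0, 0.064]
ft_force: [0.4, 0.7, -1.0]
opening: 0.982
```

arm_command([
  [0,0,-3,0,0,0],
  [0,0,-7,0,0,0],
  [0,0,-11,0,0,0],
  [0,0,-14,0,0,0],
  [-0.6,4,-14,0,0,0],
  [-0.6,7,-14,0,0,0],
  [-0.6,7,-14,0,0,0],
  [-0.6,7,-14,0,0,0],
])

```text
t: 52.55
eef_pos: [617.0, -240.0, 435.5]
tcp_rot: [-3.141, 0.0, 0.062]
ft_force: [0.1, 0.9, 0.3]
opening: 1.003
```

```bash
python3 chk.py w25
python3 - <<'E'
from h import *
s=cv2.resize(cv2.imread('pics/w25.png',0),(128,60),interpolation=cv2.INTER_AREA)
for r in range(0,40): print('%3d '%(r*8)+''.join(' .:-=+*#%@'[min(9,x//26)] for x in s[r,36:94]))
E
```

```text
t 52.55 pos [ 617.  -240.   435.5] rpy deg [-1.7999e+02  1.0000e-02  3.5500e+00] F [0.1 0.9 0.3] open mm 95.3
(610.5, -57.7, 82) [(260, -69), (262, 10), (370, -68), (368, 10)]
saddle c [610.5 -58.1] dx,dy 78.5 47.3 yaw x 2.9 yaw y 6.3
  n/a OpenCV(4.12.0) /io/opencv/modules/imgproc/src/smooth.dispatch.cpp:618: error: (-215:Assertion failed) !_src.empty() in function 'GaussianBlur'

(618.6, -168.4, 82) [(267, 102), (268, 165), (366, 102), (363, 165)]
saddle c [ 618.7 -168.9] dx,dy 76.8 48.3 yaw x 3.8 yaw y 4.3
saddle c [ 618.7 -168.9] dx,dy 76.8 48.3 yaw x 3.8 yaw y 4.3
(625, -278, 82) [(270, 240), (271, 292), (360, 240), (358, 292)]
saddle c [ 625.5 -278. ] dx,dy 75.4 47.4 yaw x 4.3 yaw y 3.1
saddle c [ 624.9 -277.6] dx,dy 74.3 46.5 yaw x 5.1 yaw y 1.7
  0 =+++++++++++++@@+*%#+::::*@@@@=:::*@@#*@%+++++==+==+==++=+
  8 ++++++++++++++@%:-@@%::::*@@@@=:::@@%::@%+++++=++=+++=++=+
 16 ++++++++++++++%%%%%%#::::*@@@%=:::@@@%%@#+++++=++=+++=++++
 24 ++++++++++++++=::::::::::*@@@%=::::=++++++++++=+++++++++++
 32 +++++++++++++++:::::+=-::*@@@%=::::-++++++++++++++++++++++
 40 +++++++++++++++---
[... 1482 characters left out ...]
+++++++
232 =---:::::::::::-*==**=::-=+*+=---**=-+++++++++++++++++++++
240 +++=-::::::::::-*-:++=-:-=+*+=---+*=-+++++++++++++++++++++
248 +++++=-::::::::-****=--:-=+*+=----+***++++++++++++++++++++
256 ++++++++=-::::::****=-=:-=+*++----=***++++++++++++++++++++
264 +++++++++++=-:::***+-==:-=+***=-=-=#%%*+++++++++++++++++++
272 ++++++++++++++=-+**+++===+++###**#*%@@*+++++++++++++++++++
280 ++-:=++++++++++++**+++++****##**+++%@@*++++++++-:=++++++++
288 =:  .+++++++++++*=.=++++***+**+++*+-=@*++++++++   -=++++++
296     .+++++++++++++=+++++*%%%@@@@@@%##%++++++++=     -+++++
304      =+++++++++++++++++*@@@@@@@@@@@*++++++++++-  .   .=+++
312      =++++++++++++++++*%@@@@@@@@@@@*++++++++++-        :=+
```

All three saddles now hang upright. That re-hang happened with the damper open, though. To respect the order strictly, I'll shut the damper again, re-hang saddle B, and only then set 60°.

arm_command([
  [0.7,-41.8,0,0,0,85],
  [0.7,-41.8,0,0,0,85],
  [0.7,-41.8,0,0,0,85],
  [0.7,-41.8,0,0,0,85],
  [0.7,-41.8,0,0,0,85],
  [0.7,-41.8,0,0,0,85],
  [0.7,-41.8,0,0,0,85],
  [0.7,-41.8,0,0,0,85],
  [0.7,-41.8,0,0,0,85],
  [0.7,-41.8,0,0,0,85],
  [0.7,-41.8,0,0,0,85],
  [0.7,-41.8,0,0,0,85],
], jaw=6)

```text
t: 53.6
eef_pos: [596.1, 183.7, 435.5]
tcp_rot: [3.141, 0.001, -1.391]
ft_force: [0.7, -0.2, -0.9]
opening: 0.628
```

arm_command([
  [0,0,0,0,0,6],
  [0,0,0,0,0,11.5],
  [0,0,0,0,0,11.5],
  [0,0,0,0,0,11.5],
])

```text
t: 53.93
eef_pos: [597.0, 179.7, 435.6]
tcp_rot: [3.141, -0.0, -1.586]
ft_force: [0.3, 0.1, -0.4]
opening: 0.632
```

Run:
```python
from h import *
show(); row(598.5,177.6,164,-93)
```

```text
t 53.93 pos [597.  179.7 435.6] rpy deg [179.98  -0.   -90.89] F [ 0.3  0.1 -0.4] open mm 60.0
row [0.2, -0.16, 10.03] [0.02, -0.0, 2.11]
```

arm_command([
  [0.2,-0.15,3,0,0,2.1],
  [0.2,-0.15,6,0,0,2.1],
  [0.2,-0.15,8.5,0,0,2.1],
  [0.2,-0.15,10,0,0,2.1],
  [0.2,-0.15,10,0,0,2.1],
  [0.2,-0.15,10,0,0,2.1],
])

```text
t: 54.43
eef_pos: [598.9, 177.0, 335.5]
tcp_rot: [3.14, -0.0, -1.625]
ft_force: [0.3, -0.4, -0.2]
opening: 0.63
```

arm_command([
  [0,0,0,0,0,0],
  [0,0,0,0,0,0],
  [0,0,0,0,0,0],
  [0,0,0,0,0,0],
  [0,0,0,0,0,0],
  [0,0,0,0,0,0],
  [0,0,0,0,0,0],
  [0,0,0,0,0,0],
], jaw=2)

```text
t: 55.1
eef_pos: [598.9, 177.7, 336.2]
tcp_rot: [-3.141, 0.002, -1.627]
ft_force: [0.6, 7.7, 1.5]
opening: 0.269
```

arm_command([
  [0,1.16,-0.23,0,0,0],
  [0,2.35,-0.29,0,0,0],
  [0,3.53,-0.19,0,0,0],
  [0,4.69,0.08,0,0,0],
  [0,5.79,0.51,0,0,0],
  [0,6.83,1.08,0,0,0],
  [0,7.78,1.79,0,0,0],
  [0,8.21,2.2,0,0,0],
  [0,8.7,2.6,0,0,0],
  [0,9.1,3.0,0,0,0],
  [0,9.1,3.0,0,0,0],
])

```text
t: 56.02
eef_pos: [507.7, 182.7, 306.8]
tcp_rot: [-3.139, 0.002, -1.627]
ft_force: [-1.8, 9.0, 5.8]
opening: 0.27
```

arm_command([
  [0,0.3,0,0,0,0],
  [0,0.6,0,0,0,0],
  [0,0.6,0,0,0,0],
])

```text
t: 56.27
eef_pos: [505.4, 182.7, 306.8]
tcp_rot: [-3.127, 0.003, -1.627]
ft_force: [26.4, 4.5, -12.1]
opening: 0.265
```

arm_command([
  [0,-0.8,-0.1,0,0,0],
  [0,-0.8,-0.1,0,0,0],
  [0,-0.8,-0.1,0,0,0],
])

```text
t: 56.52
eef_pos: [509.5, 182.7, 307.5]
tcp_rot: [3.141, 0.002, -1.627]
ft_force: [-6.9, 9.8, 9.4]
opening: 0.27
```

arm_command([
  [0,0,0,0,0,0],
  [0,0,0,0,0,0],
  [0,0,0,0,0,0],
  [0,0,0,0,0,0],
  [0,0,-3,0,0,0],
  [0,0,-7,0,0,0],
  [0,0,-11,0,0,0],
  [0,0,-13,0,0,0],
  [0,0,-13,0,0,0],
], jaw=6)

```text
t: 57.27
eef_pos: [510.2, 181.8, 441.3]
tcp_rot: [-3.134, 0.002, -1.627]
ft_force: [-0.4, -0.2, 0.6]
opening: 0.634
```

```bash
cat > lev.py <<'E'
from h import *
import sys
t0=float(sys.argv[2]); show(); im,m=shot('wrist',sys.argv[1])
h=np.array([576.6,178.5,80]); X=np.array([np.cos(-.0524),np.sin(-.0524),0])
P=lambda t:h+85*np.sin(np.radians(t-45))*X+[0,0,85*np.cos(np.radians(t-45))]
print({t:proj(m,P(t)).round(1).tolist() for t in (t0-5,t0,t0+5)})
u,v=proj(m,P(t0)).round().astype(int); r=45; y0,x0=v-r,u-r
c=(im[y0:v+r+1,x0:u+r+1].max(2)<(95 if t0>20 else 48)).astype(np.uint8); c=cv2.morphologyEx(c,cv2.MORPH_OPEN,np.ones((11,11))); nn,l,s,ce=cv2.connectedComponentsWithStats(c)
print([((s[j,:4]+[x0,y0,0,0]).tolist(),(ce[j]+[x0,y0]).round(1).tolist()) for j in range(1,nn)])
E
python3 lev.py w26 0; python3 -c "
from h import *
row(618.6,-168.6,270,3.6)"
```

```text
t 57.27 pos [510.2 181.8 441.3] rpy deg [-1.7958e+02  1.1000e-01 -9.3230e+01] F [-0.4 -0.2  0.6] open mm 60.2
{-5.0: [307.8, 239.9], 0.0: [307.7, 235.2], 5.0: [307.6, 229.5]}
[([290, 224, 37, 24], [307.8, 235.4])]
row [34.35, -12.83, -0.24] [-0.22, -0.16, -96.84]
```

Shut is confirmed at row 235.4, against 235.2 predicted. Next is saddle B.

arm_command([
  [34.4,-12.8,0,0,0,-84],
  [34.4,-12.8,0,0,0,-84],
  [34.4,-12.8,0,0,0,-84],
  [34.4,-12.8,0,0,0,-84],
  [34.4,-12.8,0,0,0,-84],
  [34.4,-12.8,0,0,0,-84],
  [34.4,-12.8,0,0,0,-84],
  [34.4,-12.8,0,0,0,-84],
  [34.4,-12.8,0,0,0,-84],
  [34.4,-12.8,0,0,0,-84],
  [34.4,-12.8,0,0,0,-84],
  [34.4,-12.8,0,0,0,-84],
], jaw=9.5)

```text
t: 58.32
eef_pos: [618.6, -170.5, 434.2]
tcp_rot: [-3.141, 0.003, -0.179]
ft_force: [0.0, 1.0, 0.3]
opening: 1.0
```

arm_command([
  [0,0,0,0,0,-6],
  [0,0,0,0,0,-12.8],
  [0,0,0,0,0,-12.8],
  [0,0,0,0,0,-12.8],
])

```text
t: 58.65
eef_pos: [618.5, -169.0, 435.3]
tcp_rot: [-3.141, 0.002, 0.036]
ft_force: [-0.1, -0.3, -1.2]
opening: 1.0
```

```bash
python3 chk.py w27 | head -5; python3 -c "
from h import *
row(618.6,-168.6,124.3,3.6)"
```

```text
t 58.65 pos [ 618.5 -169.   435.3] rpy deg [-1.7996e+02  1.1000e-01  2.0900e+00] F [-0.1 -0.3 -1.2] open mm 95.0
(610.5, -57.7, 82) [(251, 46), (255, 114), (354, 43), (354, 112)]
saddle c [611.7 -57.8] dx,dy 76.5 48.1 yaw x 3.2 yaw y 3.6
saddle c [611.7 -57.8] dx,dy 76.5 48.1 yaw x 3.2 yaw y 3.6
(618.6, -168.4, 82) [(262, 195), (265, 251), (355, 193), (354, 249)]
row [0.03, -0.03, 14.0] [-0.03, 0.08, -1.54]
```

arm_command([
  [0,0,3,0,0,-1.5],
  [0,0,6,0,0,-1.5],
  [0,0,9,0,0,-1.5],
  [0,0,12,0,0,-1.5],
  [0,0,13.3,0,0,-1.5],
  [0,0,14,0,0,-1.5],
  [0,0,14,0,0,-1.5],
  [0,0,14,0,0,-1.5],
])

```text
t: 59.37
eef_pos: [618.7, -168.9, 297.2]
tcp_rot: [3.141, -0.0, 0.065]
ft_force: [-0.8, -0.4, 1.1]
opening: 0.998
```

arm_command([
  [0,0,0,0,0,0],
  [0,0,0,0,0,0],
  [0,0,0,0,0,0],
  [0,0,0,0,0,0],
  [0,0,0,0,0,0],
  [0,0,0,0,0,0],
  [0,0,0,0,0,0],
  [0,0,0,0,0,0],
  [0,0,0,0,0,0],
  [0,0,0,0,0,0],
  [0,0,0,0,0,0],
], jaw=4.8)

```text
t: 60.28
eef_pos: [618.5, -168.9, 296.8]
tcp_rot: [3.141, -0.0, 0.066]
ft_force: [-0.1, 0.2, 2.3]
opening: 0.586
```

arm_command([
  [0,0,-1,0,0,0],
  [0,0,-3,0,0,0],
  [0,0,-6,0,0,0],
  [0,0,-9,0,0,0],
  [0,0,-9.5,0,0,0],
  [0,0,-9.5,0,0,0],
  [0,0,-7,0,0,0],
  [0,0,-4,0,0,0],
  [0,0,-2,0,0,0],
  [0,0,-0.8,0,0,0],
  [0,0,-0.2,0,0,0],
  [0,0,0,0,0,0],
])

```text
t: 61.28
eef_pos: [618.3, -168.8, 296.3]
tcp_rot: [-3.141, 0.002, 0.066]
ft_force: [-8.3, 2.4, 13.7]
opening: 0.587
```

arm_command([
  [0,0,0,0,0,0],
  [0,0,0,0,0,0],
])

```text
t: 61.45
eef_pos: [618.6, -168.9, 296.9]
tcp_rot: [3.141, -0.0, 0.066]
ft_force: [-0.3, -0.5, -1.6]
opening: 0.588
```

Release it, check it, then return to the lever. The end-face pinch took the lever to about 52° last time, so I'll finish with the round-grip centring again.

arm_command([
  [0,0,0,0,0,0],
  [0,0,0,0,0,0],
  [0,0,0,0,0,0],
  [0,0,0,0,0,0],
  [0,0,0,0,0,0],
  [0,0,0,0,0,0],
  [0,0,0,0,0,0],
  [0,0,-3,0,0,0],
  [0,0,-7,0,0,0],
  [0,0,-11,0,0,0],
  [0,0,-14,0,0,0],
  [0,0,-14,0,0,0],
], jaw=9.5)

```text
t: 62.45
eef_pos: [618.5, -168.8, 443.6]
tcp_rot: [3.137, -0.009, 0.066]
ft_force: [0.9, -1.2, 0.4]
opening: 1.001
```

arm_command([
  [-0.6,4,0,0,0,0],
  [-0.6,7,0,0,0,0],
  [-0.6,7,0,0,0,0],
  [-0.6,7,0,0,0,0],
])

```text
t: 62.78
eef_pos: [616.9, -240.4, 435.9]
tcp_rot: [-3.141, 0.001, 0.064]
ft_force: [0.4, 0.5, 1.3]
opening: 0.998
```

```bash
python3 chk.py w28 | grep -v n/a; python3 -c "
from h import *
row(516.3,181.7,250,-93)"
```

```text
t 62.78 pos [ 616.9 -240.4  435.9] rpy deg [-1.7997e+02  4.0000e-02  3.6800e+00] F [0.4 0.5 1.3] open mm 94.8
(610.5, -57.7, 82) [(261, -69), (263, 9), (371, -68), (368, 10)]
saddle c [610.  -57.5] dx,dy 78.6 48.7 yaw x 3.5 yaw y 7.5

(618.6, -168.4, 82) [(267, 102), (269, 165), (366, 102), (364, 165)]
saddle c [ 619.1 -168.8] dx,dy 76.7 48.2 yaw x 4.0 yaw y 4.2
saddle c [ 619.  -168.8] dx,dy 76.7 48.2 yaw x 4.0 yaw y 4.2
(625, -278, 82) [(270, 239), (271, 292), (360, 239), (358, 292)]
saddle c [ 625.4 -278. ] dx,dy 75.4 47.4 yaw x 4.4 yaw y 3.1
saddle c [ 624.8 -277.6] dx,dy 74.3 46.4 yaw x 5.1 yaw y 1.6
row [-7.3, -42.67, 1.5] [0.01, 0.06, 96.74]
```

arm_command([
  [-7.3,-42.7,0,0,0,85],
  [-7.3,-42.7,0,0,0,85],
  [-7.3,-42.7,0,0,0,85],
  [-7.3,-42.7,0,0,0,85],
  [-7.3,-42.7,0,0,0,85],
  [-7.3,-42.7,0,0,0,85],
  [-7.3,-42.7,0,0,0,85],
  [-7.3,-42.7,0,0,0,85],
  [-7.3,-42.7,0,0,0,85],
  [-7.3,-42.7,0,0,0,85],
  [-7.3,-42.7,0,0,0,85],
  [-7.3,-42.7,0,0,0,85],
], jaw=6)

```text
t: 63.83
eef_pos: [513.6, 187.3, 436.7]
tcp_rot: [3.141, 0.001, -1.376]
ft_force: [0.4, -0.2, -1.1]
opening: 0.63
```

arm_command([
  [0,0,0,0,0,6],
  [0,0,0,0,0,11.7],
  [0,0,0,0,0,11.7],
  [0,0,0,0,0,11.7],
])

```text
t: 64.17
eef_pos: [515.4, 182.8, 436.7]
tcp_rot: [3.141, 0.0, -1.576]
ft_force: [0.3, -0.0, -0.5]
opening: 0.637
```

```bash
python3 lev.py w29 0; python3 -c "
from h import *
row(516.3,182,142,-93)"
```

```text
t 64.17 pos [515.4 182.8 436.7] rpy deg [179.99   0.   -90.27] F [ 0.3 -0.  -0.5] open mm 60.5
{-5.0: [308.5, 245.3], 0.0: [308.8, 240.8], 5.0: [309.2, 235.2]}
[([291, 228, 37, 26], [308.9, 240.7])]
row [0.06, -0.07, 12.34] [0.01, -0.0, 2.73]
```

arm_command([
  [0.1,-0.1,4,0,0,2.7],
  [0.1,-0.1,8,0,0,2.7],
  [0.1,-0.1,10.5,0,0,2.7],
  [0.1,-0.1,12.3,0,0,2.7],
  [0.1,-0.1,12.3,0,0,2.7],
  [0.1,-0.1,12.3,0,0,2.7],
])

```text
t: 64.72
eef_pos: [517.1, 181.1, 313.5]
tcp_rot: [3.14, -0.0, -1.625]
ft_force: [0.7, 0.2, 0.4]
opening: 0.631
```

arm_command([
  [0,0,0,0,0,0],
  [0,0,0,0,0,0],
  [0,0,0,0,0,0],
  [0,0,0,0,0,0],
  [0,0,0,0,0,0],
  [0,0,0,0,0,0],
  [0,0,0,0,0,0],
  [0,0,0,0,0,0],
  [0,0,0,0,0,0],
], jaw=2)

```text
t: 65.47
eef_pos: [517.0, 182.1, 314.2]
tcp_rot: [-3.14, 0.002, -1.627]
ft_force: [-0.6, 10.6, 2.5]
opening: 0.267
```

arm_command([
  [0,-0.9,-0.78,0,0,0],
  [0,-1.89,-1.42,0,0,0],
  [0,-2.96,-1.92,0,0,0],
  [0,-4.1,-2.27,0,0,0],
  [0,-5.27,-2.46,0,0,0],
  [0,-6.46,-2.48,0,0,0],
  [0,-7.34,-2.38,0,0,0],
  [0,-7.92,-2.27,0,0,0],
  [0,-8.21,-2.2,0,0,0],
  [0,-8.21,-2.2,0,0,0],
  [0,-8.21,-2.2,0,0,0],
])

```text
t: 66.38
eef_pos: [599.3, 177.5, 336.7]
tcp_rot: [-3.139, 0.003, -1.627]
ft_force: [1.7, 9.3, 5.6]
opening: 0.271
```

arm_command([
  [0,0,0,0,0,0],
  [0,0,0,0,0,0],
  [0,0,0,0,0,0],
  [0,0,0,0,0,0],
  [0,0,0,0,0,0],
  [0,0,-3,0,0,0],
  [0,0,-6,0,0,0],
  [0,0,-9,0,0,0],
  [0,0,-9.5,0,0,0],
  [0,0,-9.5,0,0,0],
], jaw=6)

```text
t: 67.22
eef_pos: [598.8, 176.4, 432.8]
tcp_rot: [-3.138, 0.001, -1.627]
ft_force: [0.0, -0.3, -0.5]
opening: 0.63
```

arm_command([
  [0,0,0,0,0,-82],
  [0,0,0,0,0,-82],
  [0,0,0,0,0,-82],
  [0,0,0,0,0,-82],
  [0,0,0,0,0,-82],
  [0,0,0,0,0,-82],
  [0,0,0,0,0,-82],
  [0,0,0,0,0,-82],
  [0,0,0,0,0,-82],
  [0,0,0,0,0,-82],
  [0,0,0,0,0,-82],
  [0,0,0,0,0,-82],
], jaw=9.5)

```text
t: 68.22
eef_pos: [598.9, 176.4, 428.8]
tcp_rot: [3.14, 0.002, -0.189]
ft_force: [0.7, -0.4, 0.8]
opening: 0.997
```

arm_command([
  [0,0,0,0,0,-6],
  [0,0,0,0,0,-8],
  [0,0,0,0,0,-8],
])

```text
t: 68.47
eef_pos: [598.9, 176.4, 428.9]
tcp_rot: [3.141, 0.002, -0.055]
ft_force: [0.1, 1.1, -0.3]
opening: 1.002
```

Run:
```python
from h import *
show(); row(598.3,177.3,170.5,-3)
```

```text
t 68.47 pos [598.9 176.4 428.9] rpy deg [ 1.7996e+02  1.4000e-01 -3.1200e+00] F [ 0.1  1.1 -0.3] open mm 95.2
row [-0.05, -0.09, 8.71] [0.04, 0.14, -0.12]
```

arm_command([
  [-0.05,-0.1,3,0,0,0],
  [-0.05,-0.1,6,0,0,0],
  [-0.05,-0.1,8,0,0,0],
  [-0.05,-0.1,8.7,0,0,0],
  [-0.05,-0.1,8.7,0,0,0],
  [-0.05,-0.1,8.7,0,0,0],
])

```text
t: 68.97
eef_pos: [598.7, 177.6, 343.9]
tcp_rot: [3.141, 0.0, -0.057]
ft_force: [-0.4, 0.6, -0.3]
opening: 0.999
```

arm_command([
  [0,0,0,0,0,0],
  [0,0,0,0,0,0],
  [0,0,0,0,0,0],
  [0,0,0,0,0,0],
  [0,0,0,0,0,0],
  [0,0,0,0,0,0],
  [0,0,0,0,0,0],
  [0,0,0,0,0,0],
  [0,0,0,0,0,0],
  [0,0,0,0,0,0],
  [0,0,0,0,0,0],
  [0,0,0,0,0,0],
], jaw=1.5)

```text
t: 69.97
eef_pos: [598.3, 177.6, 343.3]
tcp_rot: [3.141, 0.001, -0.056]
ft_force: [-1.7, 0.9, -1.5]
opening: 0.215
```

arm_command([
  [0,0,0,0,0,0],
  [0,0,0,0,0,0],
  [0,0,0,0,0,0],
  [0,0,0,0,0,0],
  [0,0,0,0,0,0],
])

```text
t: 70.38
eef_pos: [598.3, 177.5, 343.3]
tcp_rot: [3.141, 0.001, -0.056]
ft_force: [-3.5, 0.7, -5.3]
opening: 0.179
```

arm_command([
  [0,0,0,0,0,0],
  [0,0,0,0,0,0],
  [0,0,0,0,0,0],
  [0,0,0,0,0,0],
  [0,0,0,0,0,0],
  [0,0,0,0,0,0],
  [0,0,-3,0,0,0],
  [0,0,-6,0,0,0],
  [0,0,-9.5,0,0,0],
  [0,0,-9.5,0,0,0],
], jaw=7)

```text
t: 71.22
eef_pos: [598.7, 177.7, 445.3]
tcp_rot: [-3.139, -0.009, -0.056]
ft_force: [0.5, -0.1, 0.9]
opening: 0.731
```

arm_command([
  [-4,3,0,0,0,0],
  [-4,6.8,0,0,0,0],
  [-4,6.8,0,0,0,0],
  [-4,6.8,0,0,0,0],
])

```text
t: 71.55
eef_pos: [554.4, 110.5, 439.2]
tcp_rot: [-3.142, -0.001, -0.058]
ft_force: [0.3, 0.6, -0.8]
opening: 0.735
```

```bash
python3 lev.py w30 60; python3 -c "
from h import *
row(617,-240,265,3.6)"
```

```text
t 71.55 pos [554.4 110.5 439.2] rpy deg [-1.80e+02 -6.00e-02 -3.35e+00] F [ 0.3  0.6 -0.8] open mm 69.9
{55.0: [361.1, 140.8], 60.0: [372.5, 140.7], 65.0: [383.3, 140.5]}
[([359, 120, 29, 44], [372.9, 141.2])]
row [8.23, 34.73, 0.28] [-0.01, -0.06, -6.9]
```

arm_command([
  [8.2,34.7,0,0,0,-6.9],
  [8.2,34.7,0,0,0,-6.9],
  [8.2,34.7,0,0,0,-6.9],
  [8.2,34.7,0,0,0,-6.9],
  [8.2,34.7,0,0,0,-6.9],
  [8.2,34.7,0,0,0,-6.9],
  [8.2,34.7,0,0,0,-6.9],
  [8.2,34.7,0,0,0,-6.9],
  [8.2,34.7,0,0,0,-6.9],
  [8.2,34.7,0,0,0,-6.9],
  [8.2,34.7,0,0,0,-6.9],
])

```text
t: 72.52
eef_pos: [618.0, -239.9, 437.7]
tcp_rot: [-3.141, 0.001, 0.063]
ft_force: [0.1, 0.2, -0.5]
opening: 0.735
```

```bash
python3 chk.py w31 | grep -v n/a
python3 - <<'E'
from h import *
m=camera_model('wrist'); s=state(); Rt=Rn.from_euler('xyz',s['tcp_rot']).as_matrix(); off=Rt.T@(m['xyz']-s['eef_pos']); Rc=Rt.T@rot(m)
for f,p,yaw in [('w14',(516.3,187.6,414.8),-92.82),('w29',(515.4,182.8,436.7),-90.27)]:
    R1=Rn.from_euler('xyz',np.radians([180,0,yaw])).as_matrix(); m1={'K':m['K'],'xyz':np.array(p)+R1@off,'rotation':R1@Rc}
    i=cv2.imread(f'pics/{f}.png')[:280,:300]; h=cv2.cvtColor(i,cv2.COLOR_BGR2HSV); k=((h[...,1]<60)&(h[...,2]>160)).astype(np.uint8); k=cv2.morphologyEx(k,cv2.MORPH_CLOSE,np.ones((9,9)))
    c=max(cv2.findContours(k,0,2)[0],key=cv2.contourArea); r=cv2.boxPoints(cv2.minAreaRect(c)); P=np.array([onz(m1,*q,78) for q in r]); print(f,P.mean(0).round(1),np.linalg.norm(P[1]-P[0]).round(1),np.linalg.norm(P[2]-P[1]).round(1))
E
```

```text
t 72.52 pos [ 618.  -239.9  437.7] rpy deg [-1.7997e+02  3.0000e-02  3.6100e+00] F [ 0.1  0.2 -0.5] open mm 69.8
(610.5, -57.7, 82) [(260, -67), (262, 11), (369, -66), (366, 11)]
saddle c [610.  -57.7] dx,dy 74.8 48.4 yaw x 3.3 yaw y 7.4

(618.6, -168.4, 82) [(266, 102), (268, 165), (364, 102), (362, 166)]
saddle c [ 619.  -168.8] dx,dy 76.5 48.2 yaw x 4.0 yaw y 4.1
saddle c [ 619.  -168.8] dx,dy 76.5 48.2 yaw x 3.9 yaw y 4.2
(625, -278, 82) [(269, 239), (270, 292), (359, 239), (357, 292)]
saddle c [ 625.5 -278.1] dx,dy 75.4 47.6 yaw x 4.2 yaw y 3.1
saddle c [ 624.9 -277.8] dx,dy 74.2 46.9 yaw x 4.8 yaw y 1.6
w14 [581.6 310.3  78. ] 123.4 70.9
w29 [581.5 309.9  78. ] 71.9 123.9
```

All checks are good, so I'm handing in.

```bash
python3 -c "
from h import *
print(job_done()); show()"
```

```text
the job is handed in; nothing more can be done
None
the job is handed in; nothing more can be done
```

The dryer is loaded as asked, and I handed the job in at about 72.5 s of the 210 s limit. No verdict was reported.

**What I did:** I shut the damper against its front stop, hung the three grey saddles and seated the cover on its two pins. Then I set the lever to 60°. I did not touch the look-alikes, spray can, screwdriver or bin; I made no separate final position check on them.

**What went wrong and was mended:**
- **Lever:** my first try at 60° slipped to about 52°. I corrected it by closing the jaws on the round sides of the grip.
- **Middle saddle:** it turned up about 25 mm along the bar and tilted about 11°. I set it down on the table, gripped it again and hung it upright. That was with the damper open, so I shut the damper again, lifted and re-hung that saddle, and only then set the lever to 60° again.

**Last checks before handing in:**
- **Lever:** about 60.2° in the wrist camera.
- **Saddles:** the middle and right saddles are upright and within about 1 mm of where I hung them. The left one was partly out of frame in the last view, but a full view at about 58.7 s showed it upright and in place.
- **Cover:** the last view was at about 64 s. It had not moved since it was seated, with both pins showing through. Its outline centre read about 2 mm off the pin-based seat centre, which is about the camera's own accuracy. The arm's height at release matched flush seating.

The picture viewer reached its 16-picture limit, so these later checks came from measurements in the images rather than from looking at them.

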